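Gauge the worn bush of a potter's wheel bearing

TASK

The potter's wheel has been stripped, and the bore of the bronze bush in its square-flanged bearing housing has to be checked for wear. Take the telescoping gauge from its stand, lower it gently into that bore until its collar rests flat on the housing's top face, turn its lock key so that the plungers spring out against the bush, and turn the key fully back to lock them. Then lift the gauge straight out and hang it fully home in the slot of its stand again, still locked at the bore's size, let go, and leave everything else on the bench where it is.

Things in the scene. Friction and masses are not known exactly. Their poses are not given: they have to be found in the camera images.
- gauge: The telescoping bore gauge (about 320 g), loose, hanging upright in the forked stand. Origin: on its axis, centre of the underside of its steel collar disc (72 mm diameter, 6 mm thick); z up the axis, x along the plungers. Over the collar a round grip barrel, then the lock key; under it a round shaft of 12 mm diameter and the T head with the plungers. It may be held by the barrel or by the key.
- barrel (a point): Centre of the gauge's round grip barrel, 33 mm above the collar's underside: ringed aluminium, 26 mm diameter, reaching from 6 to 60 mm above the collar's underside, to be gripped at any yaw. Axes as the gauge.
- head (a point): Centre of the gauge's T head, 45 mm below the collar's underside: a steel cross tube along the gauge's x, 18 mm diameter (lowest point 54 mm below the collar's underside), 34 mm long. Tip to tip over the plungers it is 40 mm wide at the start (locked, plungers in); unlocked in the open it would spring to 58 mm. Axes as the gauge.
- key_center (a point): Centre of the lock key's flat steel blade on top of the gauge, on the axis 75 mm above the collar's underside: 22 mm long (this point's x), 10 mm thick (its y, the way to pinch it), 24 mm tall (63 to 87 mm). The 26 mm wide barrel begins 3 mm below the blade, so only fingertips beside the blade can pinch it. The axes turn with the key.
- lock_key (a joint): Turn of the lock key about the gauge's axis: 0 = locked (stop; blade along the plungers), grows anticlockwise seen from above to 1.2 rad = free (stop). The plungers slip free from about 0.45 rad on and are clamped again below about 0.4; locked means under 0.3. It stays where left and takes up to 0.05 N m, which the gauge's friction in the housing withstands.
- plunger_a (a joint): Travel of the spring plunger on the gauge's +x side: 0 = in, up to 0.009 m = out. Spring force 2.2 N when in, 1.5 N at the bush.
- plunger_b (a joint): The same for the plunger on the -x side.
- tip_a (a point): Outermost point of plunger a (20 mm from the axis when in, 45 mm below the collar's underside).
- tip_b (a point): Outermost point of plunger b. The distance from tip a to tip b is the gauge's reading: 40 mm at the start, about 50 mm when it has sprung out across the middle of the square housing's bore.
- square_mouth (a point): Centre of the bore's mouth on the flat top face of the square-flanged bearing housing, 76 mm above the bench; z up along the bore. Dark cast iron, fixed: square flange 96 x 96 x 12 mm with four bolts, round hub of 76 mm diameter, bronze bush with a bore of 50 mm, 64 mm deep. This is the bore to gauge.
- round_mouth (a point): Centre of the bore's mouth of the other housing, which is not to be gauged: round flange of 108 mm with three bolts, hub of 68 mm, bore of 44 mm, same height of 76 mm. Fixed.
- stand_seat (a point): Where the gauge's origin sits when it hangs fully home in the fixed dark steel stand: on the forked shelf's top face, 100 mm above the bench, 9 mm before the slot's inner end. The 17 mm slot opens towards this point's -x; its flared tines end 40 mm from the point. The shelf is 60 mm wide and 10 mm thick.
- gauge_stand: The gauge stand; origin on the bench under the seat, x axis away from the slot's mouth. The gauge's head hangs beneath the shelf and is wider than the slot: the gauge leaves level towards -x and may rise only when its head is clear of the tines (about 75 mm out), and goes home the same way. Upright 63 to 73 mm behind the seat, no higher than the shelf; base plate 10 mm thick.
- tall_pot: Bystander: open thrown pot of pale clay, a cylinder of 77 mm diameter, 210 mm tall; origin under its centre.
- slip_bottle: Bystander: white bottle with grey cap, 68 mm diameter, 196 mm tall; origin under its centre.
- wrench: Bystander: steel wrench lying on the bench, 170 mm.
- bearing_ring: Bystander: steel ring of 62 mm diameter, 12 mm high.
- glaze_bowl: Bystander: small fired bowl of 104 mm diameter, 45 mm high.
- small_gauge: Bystander: a smaller T-shaped gauge lying on the bench, 105 mm long, 11 mm high. Not the one to use.
- throwing_rib: Bystander: flat wooden rib, 95 x 50 x 6 mm.
- turning_tool: Bystander: thin hand tool lying on the bench, 170 mm.
- square_housing: The square-flanged housing as a whole; origin on the bench under its centre, x and y square to the flange's sides.
- round_housing: The round-flanged housing as a whole; origin on the bench under its centre.
There are look-alikes about, which are no part of the job. Leave any pink look-alike of the gauge alone.

How it is judged:
By the outcome, as a careful person would: the job done as asked, in the order asked, and still so for the second after the job is handed in, with the robot touching nothing.
It also fails if it takes over 72 s, if anything falls off the work surface, if the arm or the gripper's body presses on something with over 40 N, if the wrist force passes 120 N, or if a joint passes its speed limit or range.

ROBOT

A 7-joint arm with a two-finger parallel gripper is mounted at the origin on the work surface. World frame = base frame: x ahead of the robot, y to its left, z up, the work surface at z = 0. Lengths are in m, angles in rad, forces in N, time in s.
With the tool pointing down it reaches from about 0.425 to 0.925 m from the base axis. Payload 6.8 kg.
Tool frame: the origin (TCP) lies at the very end of the fingers, on their centre line; the grasp point (between the pads) lies 19 mm behind it (r.tcp_to_grasp is the distance from the TCP to the grasp point, in m); z points along the fingers, x is the direction in which the jaws open and shut, and the axes are right-handed (so a half turn about z gives the same grasp; the last joint's range is limited). The gripper opens to 88 mm and grips with 3 to 60 N. Pads are 20 mm wide; open, the fingers measure 115 mm over their backs; the gripper's body (75 mm by 178 mm) begins 61 mm behind the grasp point.
Start: joints at [-0.108, 0.477, 0.022, 1.555, -0.011, 1.109, -0.083], TCP at [0.675, 0, 0.202] pointing down, gripper open.
Joint ranges: [-2.96, 2.96], [-0.34, 2.1], [-1.41, 1.46], [0.24, 2.44], [-1.37, 4.51], [0.17, 1.92], [-2.96, 2.96]. Speed limits (rad/s): [2.39, 2.39, 3.14, 3.14, 3.14, 3.14, 3.14].

INTERFACE

Orientations are given as a unit quaternion [w, x, y, z].
In Python, from rig import r gives the robot as it stands.
- The arm moves only by the tool drive_tool, never from a script. Its argument "targets" is a list of rows, each a list of 3 entries, a list of its own where there are three numbers: the shift along the world's x, y, z in units of 40 mm (1.0 is 40 mm), then the turn, a rotation vector about the world's x, y, z in units of 5 degrees (1.0 is 5 degrees), then the closure, from 0 (fully open) to 1 (shut). A call has 1 to 20 rows; each row is the pose to reach, as a shift and turn from the pose commanded when the call began; what a row does not reach only later rows make up. A row lasts 1/12 s, in which the tool goes at most 41.7 mm and 7.16 degrees, less where a joint would pass 70% of its speed; a pose out of reach is approached as far as the arm can. A call with a gripper value outside its range is refused whole. The fingers move at their own pace and stop on an object; "squeeze" is the grip in N (left out, the last holds). Time passes only in rows, so rows that repeat a pose let the fingers close. It gives the time, the measured TCP pose, the force and the opening at its end, in the units of the state.
- r.get_state(): the state, without advancing time (a new reading comes with each control period).
- r.capture(name): name is "scene" or "side" or "wrist"; returns a dict with "color" (384x512x3 uint8, blue, green, red), "camera_matrix" (3x3 intrinsics, pixels), "T" (4x4, takes a point from camera to world coordinates). Camera axes: x right, y up, looking along -z (the intrinsics and any distortion apply to the point x, -y, -z); pixel columns grow to the right and rows downward; lengths in m; the calibration is good to about 2 mm. A picture is of the moment at which its call begins. There is no depth.
- r.job_done(): hands the job in, once; it reports no verdict.
The state is a dict: "time": time; "qpos": joint angles; "joint_velocities": joint speeds; "joint_efforts": joint torques, N m; "tool_pos": TCP position; "orientation": TCP orientation; "contact_force": force on the tool from outside, world axes, zero at the start; "torque": the same for the moment, N m; "opening": finger opening in m.
Only numpy, scipy, OpenCV 4.12 (cv2) and the standard library are available. Lean on these libraries where they do the work, as an engineer would, in place of code of your own. Each camera call takes 0.05 s, during which the arm holds its last target.

## Working session

There is one attempt and no reset: what is moved stays moved. The work goes in short steps, Python scripts to look and compute and a tool call to move; the robot and the scene stay as the last step left them, time stands still between calls to the robot, and variables do not carry over. Pictures are saved under pics/ and viewed, and the job is handed in when it is done.

Besides the shell and the picture viewer there is one more tool, called after "Call:" by a JSON object that holds its "fn" and its "kwargs", one argument or row to a line. drive_tool: Moves the arm, as the interface text tells. Its arguments: {"type":"object","properties":{"targets":{"type":"array","items":{"type":"array"}},"squeeze":{"type":"number"}},"required":["targets"]}

```bash
ls; mkdir -p pics
cat > h.py <<'E'
import numpy as np,cv2
from rig import r
def snap(n,name):
    c=r.capture(n); cv2.imwrite(f'pics/{name}.png',c['color']); np.savez(f'pics/{name}.npz',K=c['camera_matrix'],T=c['T']); return c
def load(name):
    d=np.load(f'pics/{name}.npz'); return d['K'],d['T']
def ray(name,u,v):
    K,T=load(name); x=np.linalg.inv(K)@[u,v,1]; d=T[:3,:3]@np.array([x[0],-x[1],-x[2]]); return T[:3,3],d/np.linalg.norm(d)
def onz(name,u,v,z):
    o,d=ray(name,u,v); return o+d*(z-o[2])/d[2]
def proj(name,p):
    K,T=load(name); q=np.linalg.inv(T)@np.r_[p,1]; q=K@np.array([q[0],-q[1],-q[2]]); return q[:2]/q[2]
E
python3 - <<'E'
from h import *
for n in ('scene','side','wrist'):
    c=snap(n,n+'0'); print(c.keys(),c['camera_matrix'].round(1).tolist(),c['T'].round(3).tolist())
s=r.get_state(); print(s)
E
```

```text
pics
dict_keys(['color', 'camera_matrix', 'T']) [[444.7, 0.0, 253.9], [0.0, 444.7, 191.1], [0.0, 0.0, 1.0]] [[-0.445, -0.625, 0.641, 1.252], [0.895, -0.309, 0.32, 0.391], [-0.002, 0.717, 0.697, 0.868], [0.0, 0.0, 0.0, 1.0]]
dict_keys(['color', 'camera_matrix', 'T']) [[369.7, 0.0, 257.7], [0.0, 369.7, 181.8], [0.0, 0.0, 1.0]] [[-0.962, 0.146, -0.231, 0.386], [-0.272, -0.572, 0.774, 0.733], [-0.019, 0.807, 0.59, 0.65], [0.0, 0.0, 0.0, 1.0]]
dict_keys(['color', 'camera_matrix', 'T']) [[282.2, 0.0, 257.9], [0.0, 282.2, 192.4], [0.0, 0.0, 1.0]] [[1.0, -0.001, 0.0, 0.674], [0.0, 0.954, 0.299, 0.083], [-0.001, -0.299, 0.954, 0.385], [0.0, 0.0, 0.0, 1.0]]
{'time': 0.15, 'qpos': array([-0.10810353,  0.47759117,  0.02236358,  1.55617836, -0.01148618,
        1.10928328, -0.08308595]), 'joint_velocities': array([-0.00036498, -0.00102957, -0.0009399 , -0.00254103, -0.00054901,
       -0.000973  ,  0.00232312]), 'joint_efforts': array([ 2.56581799e-03, -5.83290482e+01,  1.53667007e+00, -2.72875071e+01,
       -5.42110554e-02,  1.44432642e-02,  8.67239464e-05]), 'tool_pos': array([ 6.74532512e-01, -1.89192104e-05,  2.01137613e-01]), 'orientation': array([ 5.57276964e-05,  9.99999778e-01,  1.34846141e-05, -6.63520064e-04]), 'contact_force': array([ 1.04680486,  0.07953994, -0.39353421]), 'torque': array([ 0.02875595,  0.02529379, -0.02114833]), 'opening': 0.08761751079516038}
```

View pics/scene0.png

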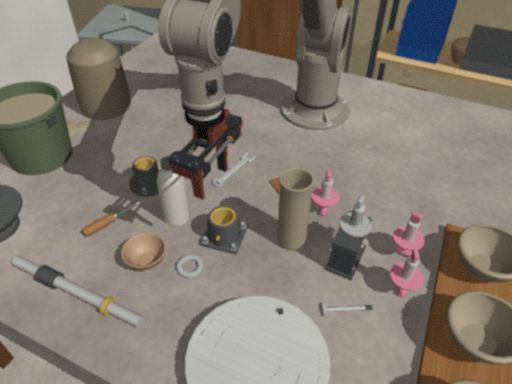

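View pics/side0.png

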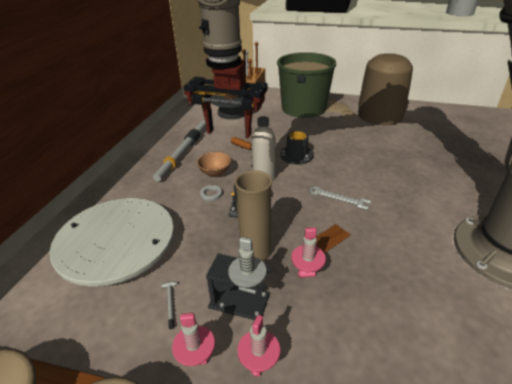

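View pics/wrist0.png

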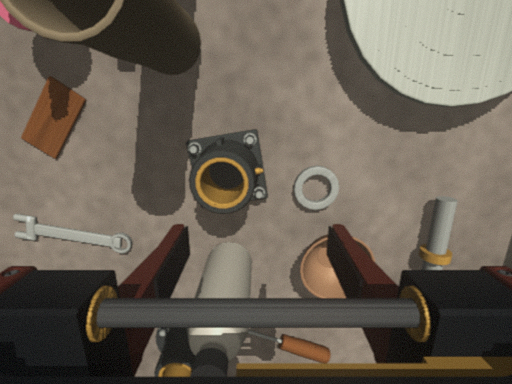

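Run:
```python
from h import *
a=cv2.imread('pics/scene0.png')[180:300,190:440]; cv2.imwrite('pics/sc_z.png',cv2.resize(a,(800,384),interpolation=cv2.INTER_CUBIC))
a=cv2.imread('pics/side0.png')[150:330,180:340]; cv2.imwrite('pics/sd_z.png',cv2.resize(a,(533,600),interpolation=cv2.INTER_CUBIC))
a=cv2.imread('pics/wrist0.png')[110:230,170:290]; cv2.imwrite('pics/wr_z.png',cv2.resize(a,(600,600),interpolation=cv2.INTER_CUBIC))
```

```text
(no output)
```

View pics/sc_z.png

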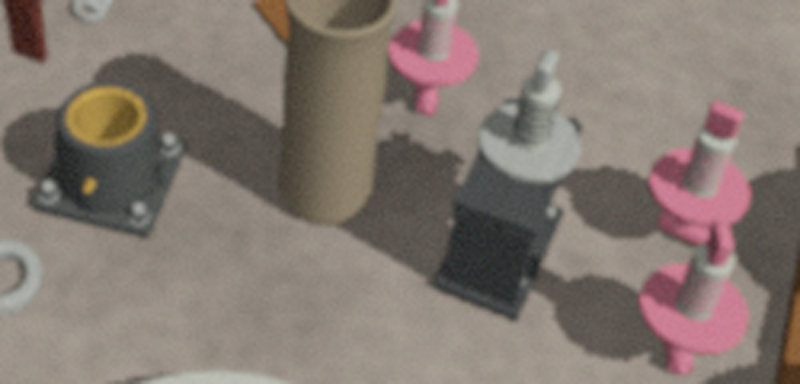

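View pics/sd_z.png

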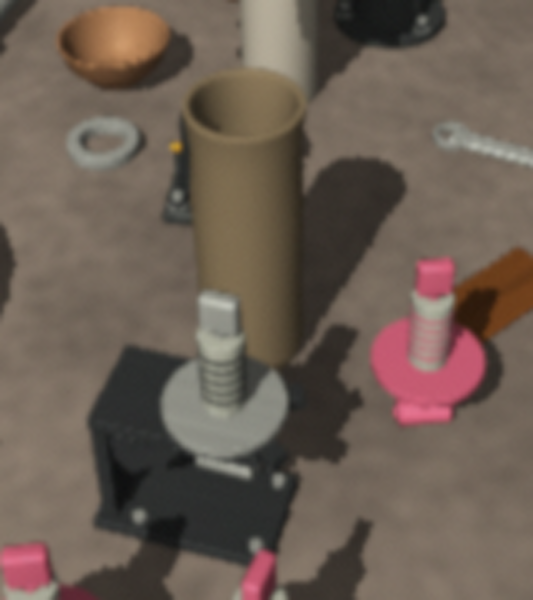

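View pics/wr_z.png

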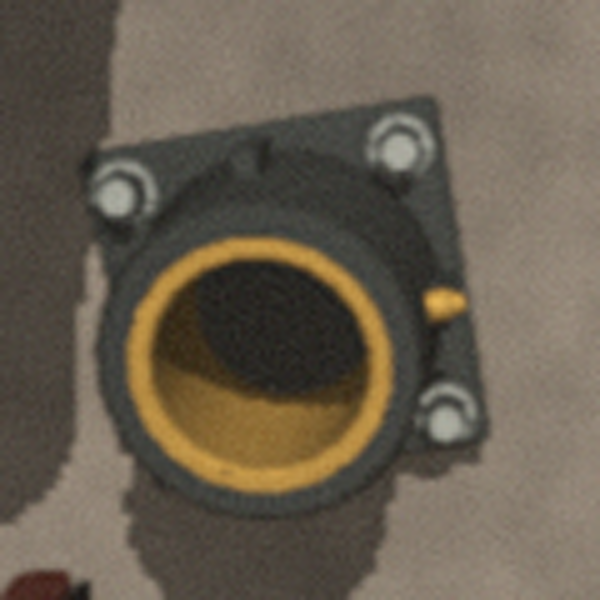

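Run:
```python
from h import *
S=lambda x,y:(190+x/3.2,180+y/3.2)
D=lambda x,y:(180+x/3.333,150+y/3.333)
W=lambda x,y:(170+x/5,110+y/5)
def tri(a,b):
    (o1,d1),(o2,d2)=a,b
    A=np.c_[d1,-d2]; t=np.linalg.lstsq(A,o2-o1,rcond=None)[0]
    p,q=o1+t[0]*d1,o2+t[1]*d2; return (p+q)/2,np.linalg.norm(p-q)
# ellipse of bush, all views
def ring(n,roi,z):
    im=cv2.imread(f'pics/{n}.png'); x0,y0,x1,y1=roi
    h=cv2.cvtColor(im,cv2.COLOR_BGR2HSV); m=cv2.inRange(h,(12,110,120),(30,255,255)); k=np.zeros_like(m);k[y0:y1,x0:x1]=m[y0:y1,x0:x1]
    cs,_=cv2.findContours(k,cv2.RETR_EXTERNAL,cv2.CHAIN_APPROX_NONE); c=max(cs,key=lambda c:cv2.contourArea(cv2.convexHull(c)))
    hp=cv2.convexHull(c)[:,0]
    pts=np.array([onz(n,u,v,z)[:2] for u,v in hp.astype(float)])
    (cc,rr)=cv2.minEnclosingCircle(pts.astype(np.float32)*1000); A=np.c_[2*pts,np.ones(len(pts))]; s=np.linalg.lstsq(A,(pts**2).sum(1),rcond=None)[0]
    print(n,'ring',s[:2],'r',np.sqrt(s[2]+s[0]**2+s[1]**2),cc,rr)
ring('wrist0',(185,150,255,212),.076)
ring('scene0',(200,200,242,238),.076)
print('collar',onz('scene0',*S(530,146),.106),onz('side0',*D(225,405),.106),tri(ray('scene0',*S(530,146)),ray('side0',*D(225,405))))
print('key top',tri(ray('scene0',*S(549,58)),ray('side0',*D(220,300))))
for p in [(195,462),(252,472)]: print('head',onz('side0',*D(*p),.055))
for p in [(200,293),(242,298)]: print('keytop side',onz('side0',*D(*p),.187))
for p in [(95,520),(248,560),(297,480)]: print('base side',onz('side0',*D(*p),.01))
for p in [(433,283),(517,318),(562,210)]: print('base sc',onz('scene0',*S(*p),.01))
for p in [(130,345),(92,415)]: print('shelf/upright side',onz('side0',*D(*p),.1))
for p in [(457,190),(540,225)]: print('shelf/upright sc',onz('scene0',*S(*p),.1))
# bystanders
print('tallpot top',onz('scene0',*S(341,8),.21), onz('side0',*D(245,105),.21))
print('bottle', onz('scene0',168,176,.18))
print('flange corners',[onz('wrist0',*W(*p),.012)[:2].round(4) for p in [(85,155),(435,98),(487,440)]])
print('pinks', [onz('scene0',*S(*p),.07)[:2].round(3) for p in [(434,50),(700,185),(692,308)]])
print(r.get_state()['time'])
```

```text
wrist0 ring [ 0.6324604  -0.00299679] r 0.02999071197964321 (632.3064575195312, -3.0793323516845703) 30.261730194091797
scene0 ring [ 0.63379075 -0.00226341] r 0.029839363189949848 (633.7081298828125, -2.2154653072357178) 30.189350128173828
collar [0.54973852 0.2986988  0.106     ] [0.53925487 0.2989492  0.106     ] (array([0.54174912, 0.2961329 , 0.09938019]), np.float64(0.0043004305438069735))
key top (array([0.54016596, 0.29599675, 0.18514526]), np.float64(0.0005679591304162958))
head [0.55818496 0.30343054 0.055     ]
head [0.52389884 0.3015862  0.055     ]
keytop side [0.55122692 0.29515401 0.187     ]
keytop side [0.52873733 0.29306109 0.187     ]
base side [0.61640374 0.32703018 0.01      ]
base side [0.51945353 0.32913836 0.01      ]
base side [0.50567853 0.2674464  0.01      ]
base sc [0.62191398 0.26314911 0.01      ]
base sc [0.6240877  0.32759857 0.01      ]
base sc [0.51349131 0.32850375 0.01      ]
shelf/upright side [0.6094332  0.26503451 0.1       ]
shelf/upright side [0.61149626 0.32032271 0.1       ]
shelf/upright sc [0.60609668 0.26460155 0.1       ]
shelf/upright sc [0.61029082 0.32535229 0.1       ]
tallpot top [0.58229686 0.15986896 0.21      ] [0.56606232 0.15786282 0.21      ]
bottle [ 0.66254072 -0.12399003  0.18      ]
flange corners [array([0.5809, 0.0365]), array([0.6726, 0.0511]), array([ 0.687 , -0.0422])]
pinks [array([0.452, 0.196]), array([0.498, 0.416]), array([0.608, 0.435])]
0.15
```

Call:
{"fn": "drive_tool", "kwargs": {
  "targets": [
    [[0,0,2],[0,0,-3],0],
    [[0,0,4],[0,0,-5],0],
    [[0,0,4.5],[0,0,-6],0],
    [[-1,2,4.5],[0,0,-8],0],
    [[-1.5,3,4.5],[0,0,-10],0],
    [[-2,4,4.5],[0,0,-12],0],
    [[-2.5,5,4.5],[0,0,-13],0],
    [[-3,6,4.5],[0,0,-15],0],
    [[-3.35,7,4.5],[0,0,-16],0],
    [[-3.35,7.4,4.5],[0,0,-17],0],
    [[-3.35,7.4,4.5],[0,0,-18],0],
    [[-3.35,7.4,4.5],[0,0,-18],0],
    [[-3.35,7.4,4.5],[0,0,-18],0],
    [[-3.35,7.4,4.5],[0,0,-18],0],
    [[-3.35,7.4,4.5],[0,0,-18],0]
  ]
}}

```text
time: 1.4
tool_pos: [0.541, 0.2956, 0.3816]
orientation: [0.0, 0.708, -0.706, 0.0]
contact_force: [0.6, -0.9, -0.1]
opening: 0.0877
```

Run:
```python
from h import *
for n in ('wrist','scene','side'): snap(n,n+'1')
s=r.get_state(); print(s['tool_pos'],s['orientation'],s['qpos'],s['contact_force'])
```

```text
[0.54150836 0.29485849 0.381837  ] [ 9.22209033e-05  7.07270148e-01 -7.06943357e-01  1.37478180e-04] [-0.71594847  0.27128294  0.15175131  1.45566383 -0.04068669  1.41786127
 -2.13379447] [ 0.07463594 -0.48072449 -0.51079242]
```

View pics/wrist1.png

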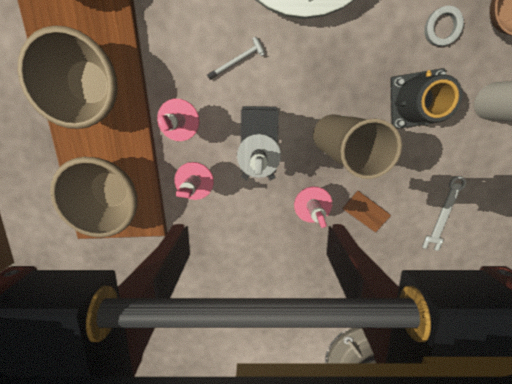

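Run:
```python
from h import *
a=cv2.imread('pics/wrist1.png')[90:190,225:305]; cv2.imwrite('pics/w1z.png',cv2.resize(a,(480,600),interpolation=cv2.INTER_CUBIC))
a=cv2.imread('pics/scene1.png'); cv2.imwrite('pics/s1z.png',cv2.resize(a[180:300,300:400],(500,600),interpolation=cv2.INTER_CUBIC))
```

```text
(no output)
```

View pics/w1z.png

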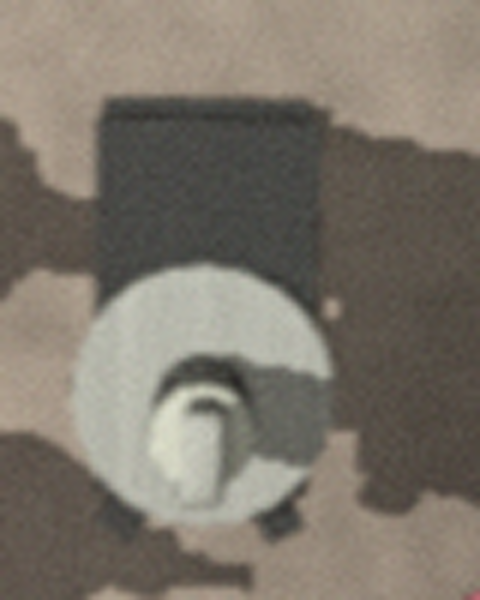

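View pics/s1z.png

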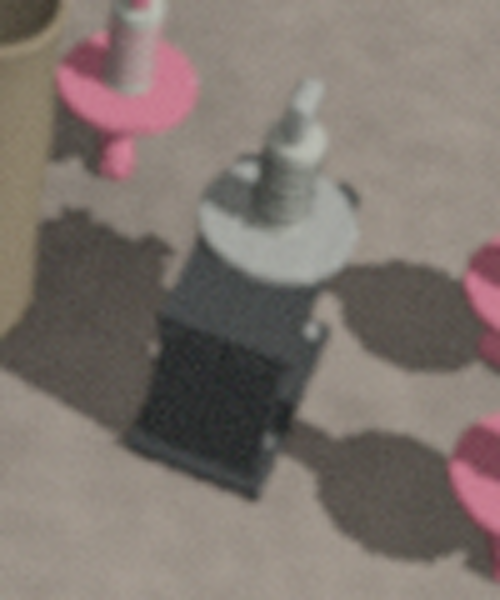

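Run:
```python
from h import *
W=lambda x,y:(225+x/6-.4,90+y/6-.4)
print('collar',onz('wrist1',*W(202,393),.106), onz('wrist1',*W(73,393),.106),onz('wrist1',*W(332,393),.106))
for p in [(186,410),(222,410),(182,505),(218,505)]: print('key',onz('wrist1',*W(*p),.187))
for p in [(104,125),(98,300),(326,125),(320,300)]: print('shelf',onz('wrist1',*W(*p),.1))
im=cv2.imread('pics/scene1.png')
print('coll sc',onz('scene1',300+279/5-.4,180+219/5-.4,.106))
print('keytop sc',onz('scene1',300+309/5-.4,180+92/5-.4,.187))
```

```text
collar [0.54328617 0.29498509 0.106     ] [0.5431739  0.33018093 0.106     ] [0.54339933 0.25950833 0.106     ]
key [0.55341592 0.29885672 0.187     ]
key [0.55344168 0.29074177 0.187     ]
key [0.53143291 0.29975096 0.187     ]
key [0.5314584  0.29149688 0.187     ]
shelf [0.61332076 0.3211002  0.1       ]
shelf [0.5676027  0.32334334 0.1       ]
shelf [0.61352092 0.26250966 0.1       ]
shelf [0.56780017 0.26296829 0.1       ]
coll sc [0.54342987 0.29622459 0.106     ]
keytop sc [0.54216532 0.29605701 0.187     ]
```

Call:
{"fn": "drive_tool", "kwargs": {
  "targets": [
    [[0.03,0,-1],[0,0,-0.4],0],
    [[0.03,0,-2],[0,0,-0.4],0],
    [[0.03,0,-3],[0,0,-0.4],0],
    [[0.03,0,-4],[0,0,-0.4],0],
    [[0.03,0,-4.7],[0,0,-0.4],0],
    [[0.03,0,-5.1],[0,0,-0.4],0],
    [[0.03,0,-5.4],[0,0,-0.4],0.3],
    [[0.03,0,-5.4],[0,0,-0.4],0.5],
    [[0.03,0,-5.4],[0,0,-0.4],0.6],
    [[0.03,0,-5.4],[0,0,-0.4],0.6]
  ],
  "squeeze": 10
}}

```text
time: 2.38
tool_pos: [0.5434, 0.2963, 0.1675]
orientation: [0.001, -0.695, 0.719, -0.0]
contact_force: [-0.6, 1.5, 0.9]
opening: 0.0643
```

Run:
```python
from h import *
for n in ('wrist','scene','side'): snap(n,n+'2')
s=r.get_state(); print(s['tool_pos'],s['orientation'],s['opening'])
a=cv2.imread('pics/side2.png')[200:330,180:310]; b=cv2.imread('pics/scene2.png')[150:280,290:420]
cv2.imwrite('pics/z2.png',np.hstack([cv2.resize(x,(400,400),interpolation=cv2.INTER_CUBIC) for x in (a,b)]))
```

```text
[0.54308108 0.2964732  0.16741032] [ 1.32460661e-03 -6.94687193e-01  7.19310714e-01 -2.13886133e-04] 0.05248943729820808
```

View pics/z2.png

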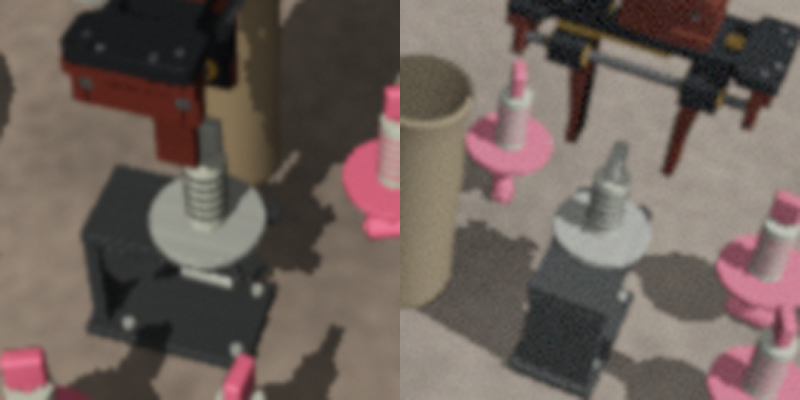

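View pics/wrist2.png

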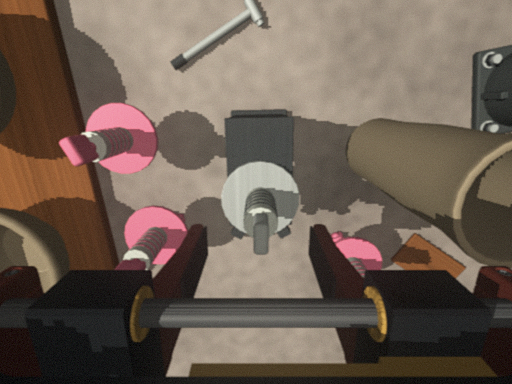

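Run:
```python
from h import *
p=r.get_state()['tool_pos']
for n in ('wrist2','scene2','side2'):
    print(n,proj(n,p),proj(n,p+[0,.026,0]),proj(n,p-[0,.026,0]), 'key',proj(n,[.5425,.2953,.187]))
print(proj('wrist1',[.5415,.2949,.3818]))
print(load('wrist2')[1].round(3))
```

```text
wrist2 [258.18971494 225.52671459] [221.53400444 226.682544  ] [294.95112893 224.36755213] key [260.05222091 238.74274016]
scene2 [359.97141922 204.64313635] [371.61481517 208.4645267 ] [348.52546995 200.88654848] key [361.01405872 197.98827689]
side2 [244.6449902 247.1362729] [240.13762177 257.80385693] [248.88522143 237.10092219] key [244.71593382 238.86651404]
[259.46706246 224.70384192]
[[-0.035  0.955  0.295  0.624]
 [-0.999 -0.033 -0.011  0.294]
 [-0.001 -0.296  0.955  0.351]
 [ 0.     0.     0.     1.   ]]
```

Run:
```python
from h import *
for n in ('scene','side'): snap(n,n+'3')
s=r.get_state(); print(s['tool_pos'],s['opening'])
a=cv2.imread('pics/side3.png')[210:290,200:280]; b=cv2.imread('pics/scene3.png')[160:240,320:400]
cv2.imwrite('pics/z3.png',np.hstack([cv2.resize(x,(400,400),interpolation=cv2.INTER_CUBIC) for x in (a,b)]))
```

```text
[0.54268778 0.29633045 0.1668847 ] 0.04445942378045066
```

View pics/z3.png

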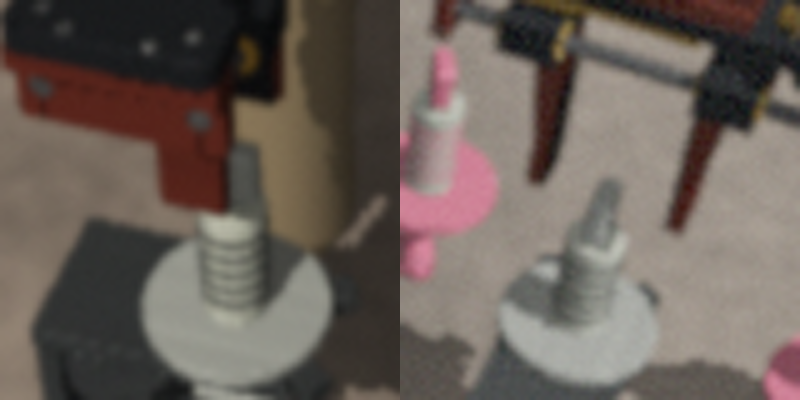

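```bash
cat >> h.py <<'E'
def tri(a,b):
    (o1,d1),(o2,d2)=a,b
    t=np.linalg.lstsq(np.c_[d1,-d2],o2-o1,rcond=None)[0]
    p,q=o1+t[0]*d1,o2+t[1]*d2; return (p+q)/2,np.linalg.norm(p-q)
E
python3 - <<'E'
from h import *
print(tri(ray('scene3',375,206),ray('side3',239,252)))
print(tri(ray('scene3',361.3,196),ray('side3',247,239.5)))
for n in('scene','side','wrist'): snap(n,n+'4')
s=r.get_state(); print(s['tool_pos'],s['opening'],s['time'])
a=cv2.imread('pics/wrist4.png')[180:300,190:330]
cv2.imwrite('pics/z4.png',cv2.resize(a,(700,600),interpolation=cv2.INTER_CUBIC))
E
```

```text
(array([0.54494163, 0.32621658, 0.18201389]), np.float64(0.005468451117772082))
(array([0.53777645, 0.29495276, 0.18745179]), np.float64(0.001999161450847971))
[0.54233606 0.29613629 0.16624118] 0.03576177809638412 2.7833
```

View pics/z4.png

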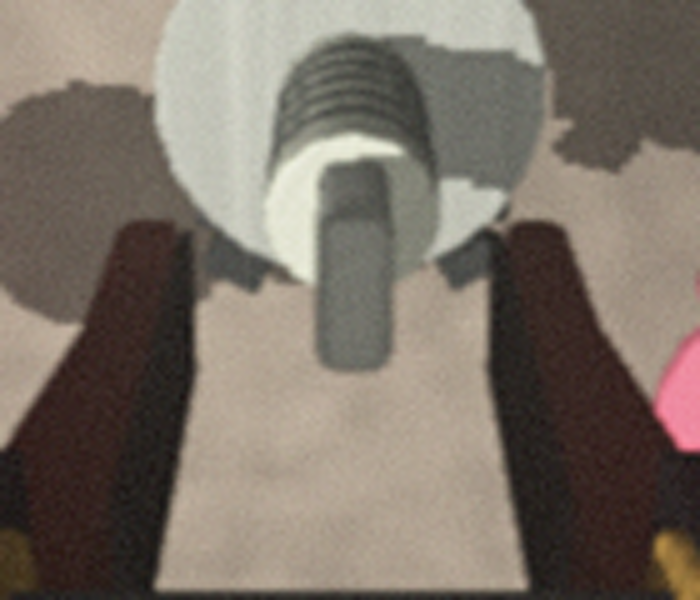

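Call:
{"fn": "drive_tool", "kwargs": {
  "targets": [
    [[0,0,0],[0,0,0],1],
    [[0,0,0],[0,0,0],1],
    [[0,0,0],[0,0,0],1],
    [[0,0,0],[0,0,0],1],
    [[0,0,0],[0,0,0],1],
    [[0,0,0],[0,0,0],1],
    [[0,0,0],[0,0,0],1],
    [[0,0,0],[0,0,0],1],
    [[0,0,0],[0,0,0],1]
  ],
  "squeeze": 8
}}

```text
time: 3.53
tool_pos: [0.5422, 0.2958, 0.1659]
orientation: [-0.0, -0.695, 0.719, -0.0]
contact_force: [-0.1, -1.1, -0.1]
opening: 0.0098
```

Run:
```python
from h import *
for n in ('scene','side','wrist'): snap(n,n+'5')
s=r.get_state(); print(s['tool_pos'],s['opening'],s['contact_force'],s['orientation'])
a=cv2.imread('pics/side5.png')[210:290,200:280]; b=cv2.imread('pics/scene5.png')[160:240,320:400]
cv2.imwrite('pics/z5.png',np.hstack([cv2.resize(x,(400,400),interpolation=cv2.INTER_CUBIC) for x in (a,b)]))
a=cv2.imread('pics/wrist5.png')[180:300,190:330]
cv2.imwrite('pics/z5w.png',cv2.resize(a,(700,600),interpolation=cv2.INTER_CUBIC))
```

```text
[0.54222756 0.29592106 0.16585999] 0.009417117149901556 [-0.14814337 -1.59776198 -0.30294236] [-4.63229476e-05 -6.94626614e-01  7.19370463e-01 -3.76206373e-05]
```

View pics/z5.png

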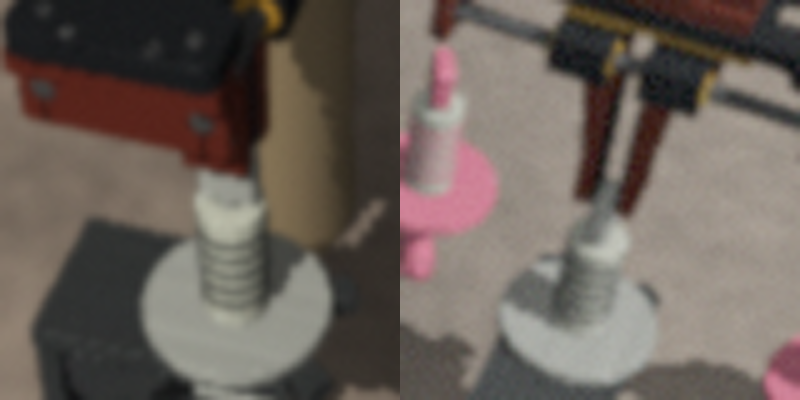

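View pics/z5w.png

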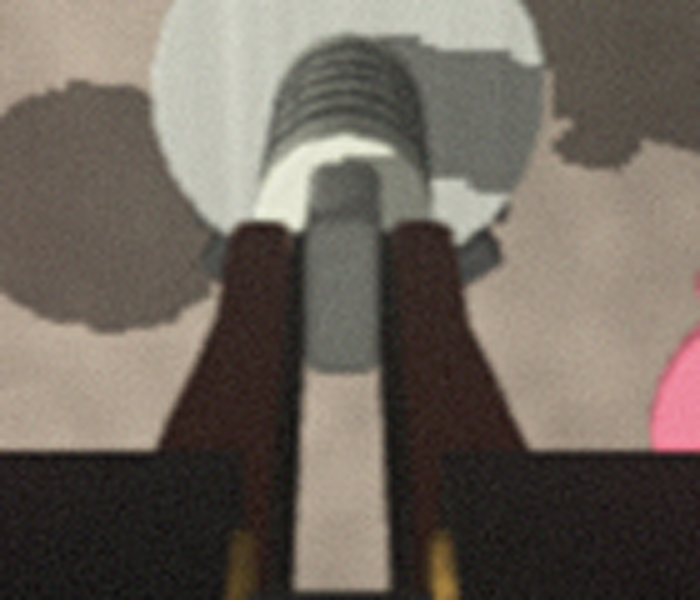

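Call:
{"fn": "drive_tool", "kwargs": {
  "targets": [
    [[0,0,0],[0,0,0],0.8],
    [[0,0,0],[0,0,0],0.8],
    [[0,0,0],[0,0,0],0.8],
    [[0,0,-0.02],[0,0,0],0.8],
    [[0,0,-0.05],[0,0,0],0.8],
    [[0,0,-0.08],[0,0,0],0.8],
    [[0,0,-0.1],[0,0,0],0.8],
    [[0,0,-0.1],[0,0,0],0.8]
  ]
}}

```text
time: 4.35
tool_pos: [0.5421, 0.296, 0.1616]
orientation: [-0.0, -0.695, 0.719, 0.0]
contact_force: [1.1, 0.3, -0.3]
opening: 0.0177
```

Call:
{"fn": "drive_tool", "kwargs": {
  "targets": [
    [[0,0,-0.03],[0,0,0],0.8],
    [[0,0,-0.05],[0,0,0],0.8],
    [[0,0,-0.05],[0,0,0],0.8]
  ]
}}

```text
time: 4.6
tool_pos: [0.5421, 0.2959, 0.1596]
orientation: [-0.0, -0.695, 0.719, 0.0]
contact_force: [-0.0, 0.4, -0.7]
opening: 0.0175
```

Call:
{"fn": "drive_tool", "kwargs": {
  "targets": [
    [[0,0,-0.03],[0,0,0],0.8],
    [[0,0,-0.05],[0,0,0],0.8],
    [[0,0,-0.05],[0,0,0],0.8]
  ]
}}

```text
time: 4.85
tool_pos: [0.5421, 0.2959, 0.1577]
orientation: [-0.0, -0.695, 0.719, 0.0]
contact_force: [0.9, 0.4, 0.2]
opening: 0.0173
```

Call:
{"fn": "drive_tool", "kwargs": {
  "targets": [
    [[0,0,-0.03],[0,0,0],0.8],
    [[0,0,-0.05],[0,0,0],0.8],
    [[0,0,-0.05],[0,0,0],0.8]
  ]
}}

```text
time: 5.1
tool_pos: [0.5421, 0.296, 0.1557]
orientation: [-0.0, -0.695, 0.719, 0.0]
contact_force: [-0.5, 0.2, -0.3]
opening: 0.0176
```

Run:
```python
from h import *
for n in ('scene','side'): snap(n,n+'6')
s=r.get_state(); print(s['tool_pos'],s['opening'],s['contact_force'])
a=cv2.imread('pics/side6.png')[210:290,200:280]; b=cv2.imread('pics/scene6.png')[160:240,320:400]
cv2.imwrite('pics/z6.png',np.hstack([cv2.resize(x,(400,400),interpolation=cv2.INTER_CUBIC) for x in (a,b)]))
```

```text
[0.54219756 0.29598049 0.15582689] 0.01764225686107522 [ 0.17147449 -0.18462669  0.18065091]
```

View pics/z6.png

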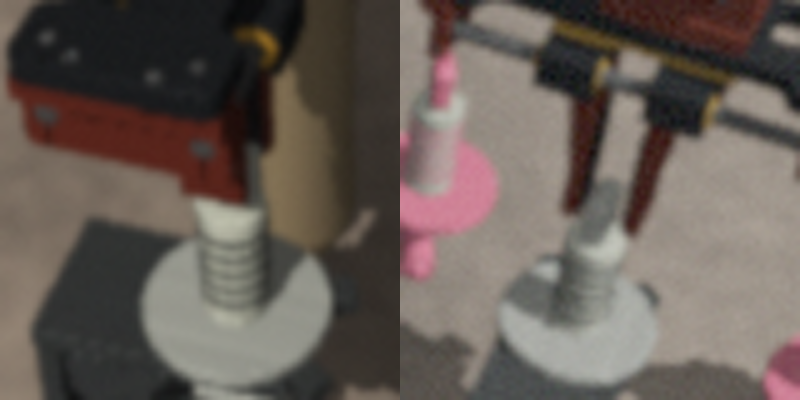

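Call:
{"fn": "drive_tool", "kwargs": {
  "targets": [
    [[0,0,0],[0,0,0],1],
    [[0,0,0],[0,0,0],1],
    [[0,0,0],[0,0,0],1],
    [[0,0,0],[0,0,0],1],
    [[0,0,0],[0,0,0],1],
    [[0,0,0],[0,0,0],1]
  ],
  "squeeze": 25
}}

```text
time: 5.7
tool_pos: [0.5422, 0.2959, 0.1558]
orientation: [-0.0, -0.695, 0.719, -0.0]
contact_force: [0.3, -1.4, -0.5]
opening: 0.0096
```

Run:
```python
from h import *
for n in ('scene','side','wrist'): snap(n,n+'7')
s=r.get_state(); print(s['tool_pos'],s['opening'],s['contact_force'],s['torque'])
a=cv2.imread('pics/side7.png')[210:290,200:280]; b=cv2.imread('pics/scene7.png')[160:240,320:400]
cv2.imwrite('pics/z7.png',np.hstack([cv2.resize(x,(400,400),interpolation=cv2.INTER_CUBIC) for x in (a,b)]))
a=cv2.imread('pics/wrist7.png')[160:300,190:330]
cv2.imwrite('pics/z7w.png',cv2.resize(a,(600,600),interpolation=cv2.INTER_CUBIC))
```

```text
[0.54218871 0.29587328 0.15579971] 0.00971287909618218 [ 0.37080864 -1.37007258 -1.3418579 ] [-0.16784838  0.10883233  0.04466805]
```

View pics/z7.png

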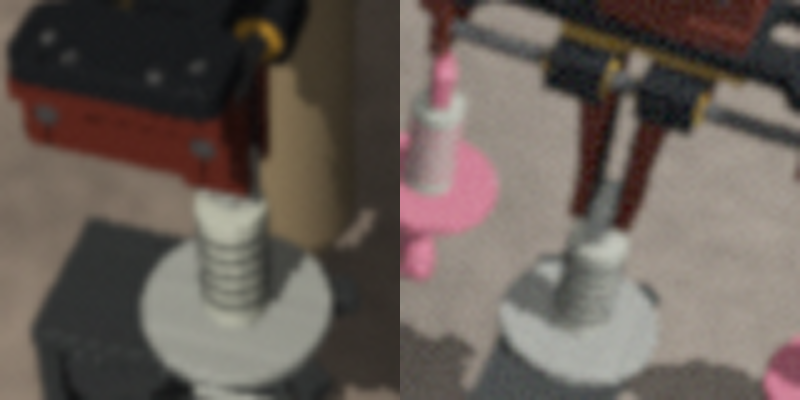

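View pics/z7w.png

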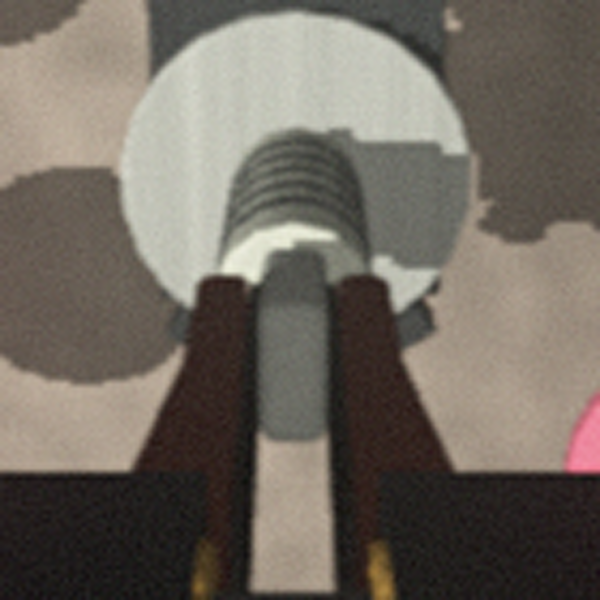

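Call:
{"fn": "drive_tool", "kwargs": {
  "targets": [
    [[0,0,0.04],[0,0,0],1],
    [[0,0,0.08],[0,0,0],1],
    [[0,0,0.08],[0,0,0],1],
    [[-0.2,0.01,0.08],[0,0,0],1],
    [[-0.4,0.02,0.08],[0,0,0],1],
    [[-0.6,0.02,0.08],[0,0,0],1],
    [[-0.6,0.02,0.08],[0,0,0],1]
  ]
}}

```text
time: 6.43
tool_pos: [0.5156, 0.2972, 0.1588]
orientation: [-0.001, -0.695, 0.719, 0.001]
contact_force: [0.8, -0.6, -3.6]
opening: 0.0096
```

Run:
```python
from h import *
for n in ('scene','side'): snap(n,n+'8')
s=r.get_state(); print(s['tool_pos'],s['opening'],s['contact_force'],s['torque'])
a=cv2.imread('pics/side8.png')[210:310,190:290]; b=cv2.imread('pics/scene8.png')[150:250,310:410]
cv2.imwrite('pics/z8.png',np.hstack([cv2.resize(x,(400,400),interpolation=cv2.INTER_CUBIC) for x in (a,b)]))
```

```text
[0.51765145 0.29705772 0.15920809] 0.00988915010589198 [ 0.65589572  0.22007309 -1.21717258] [0.04404906 0.04548586 0.03139628]
```

View pics/z8.png

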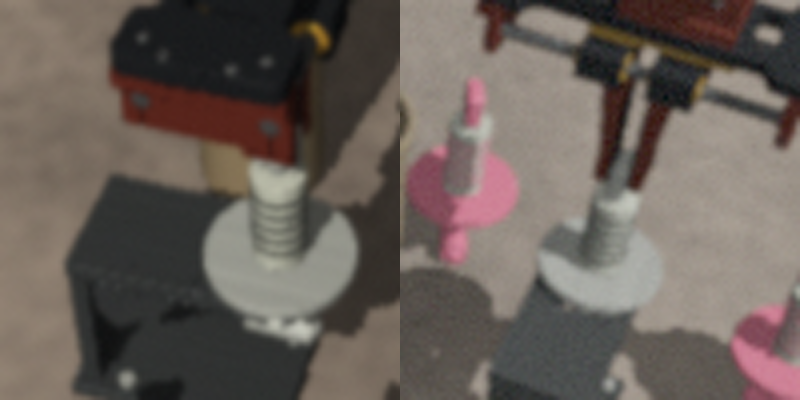

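Call:
{"fn": "drive_tool", "kwargs": {
  "targets": [
    [[-0.2,0.01,0],[0,0,0],1],
    [[-0.45,0.02,0],[0,0,0],1],
    [[-0.7,0.03,0],[0,0,0],1],
    [[-1.0,0.04,0],[0,0,0],1],
    [[-1.3,0.05,0],[0,0,0],1],
    [[-1.5,0.05,0],[0,0,0],1],
    [[-1.5,0.05,0],[0,0,0],1],
    [[-1.5,0.05,0],[0,0,0],1]
  ]
}}

```text
time: 7.2
tool_pos: [0.4578, 0.299, 0.1593]
orientation: [0.0, -0.695, 0.719, -0.0]
contact_force: [0.5, -0.8, -4.4]
opening: 0.0096
```

Run:
```python
from h import *
for n in ('scene','side'): snap(n,n+'9')
s=r.get_state(); print(s['tool_pos'],s['opening'],s['contact_force'],s['torque'])
a=cv2.imread('pics/side9.png')[210:330,190:310]; b=cv2.imread('pics/scene9.png')[130:250,310:430]
cv2.imwrite('pics/z9.png',np.hstack([cv2.resize(x,(400,400),interpolation=cv2.INTER_CUBIC) for x in (a,b)]))
```

```text
[0.45880014 0.29879905 0.15928111] 0.009931930556810017 [-0.34224227  0.37184536 -3.40022238] [ 0.01158195  0.09226624 -0.01473692]
```

View pics/z9.png

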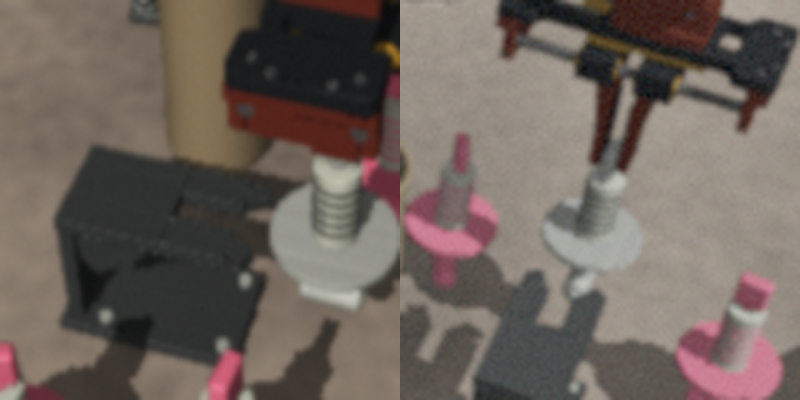

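Call:
{"fn": "drive_tool", "kwargs": {
  "targets": [
    [[0,0,0.8],[0,0,0],1],
    [[0,0,1.6],[0,0,0],1],
    [[0,0,2.4],[0,0,0],1],
    [[0,0,3.2],[0,0,0],1],
    [[0,0,4.0],[0,0,0],1],
    [[0,0,4.8],[0,0,0],1],
    [[0.3,-0.4,5.2],[0,0,0],1],
    [[0.6,-1.0,5.2],[0,0,0],1],
    [[1.0,-1.7,5.2],[0,0,0],1],
    [[1.4,-2.4,5.2],[0,0,0],1],
    [[1.8,-3.1,5.2],[0,0,0],1],
    [[2.2,-3.8,5.2],[0,0,0],1],
    [[2.6,-4.5,5.2],[0,0,0],1],
    [[3.0,-5.2,5.2],[0,0,0],1],
    [[3.4,-5.9,5.2],[0,0,0],1],
    [[3.8,-6.6,5.2],[0,0,0],1],
    [[4.1,-7.1,5.2],[0,0,0],1],
    [[4.3,-7.4,5.2],[0,0,0],1],
    [[4.35,-7.55,5.2],[0,0,0],1],
    [[4.35,-7.55,5.2],[0,0,0],1]
  ]
}}

```text
time: 8.97
tool_pos: [0.6326, -0.0055, 0.3667]
orientation: [-0.001, -0.693, 0.721, -0.0]
contact_force: [0.2, 0.2, -2.9]
opening: 0.0098
```

Run:
```python
from h import *
for n in ('scene','side','wrist'): snap(n,n+'10')
s=r.get_state(); print(s['tool_pos'],s['orientation'],s['opening'],s['contact_force'],s['qpos'])
```

```text
[ 0.63191534 -0.00163661  0.36696875] [ 1.71155273e-04 -6.95261982e-01  7.18756265e-01  4.22637159e-04] 0.00960768115546232 [-0.05442907  0.33364988 -2.59914367] [-0.35879333  0.31156789  0.35579151  1.45459476 -0.10952895  1.39517523
 -1.6035906 ]
```

View pics/scene10.png

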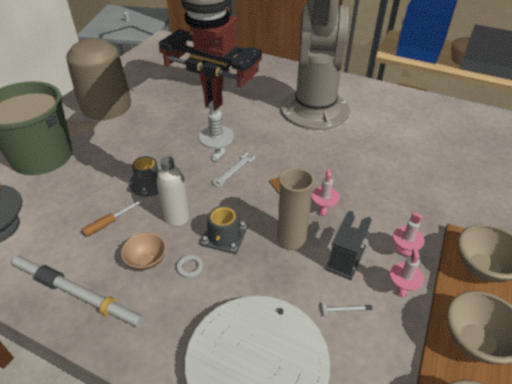

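View pics/wrist10.png

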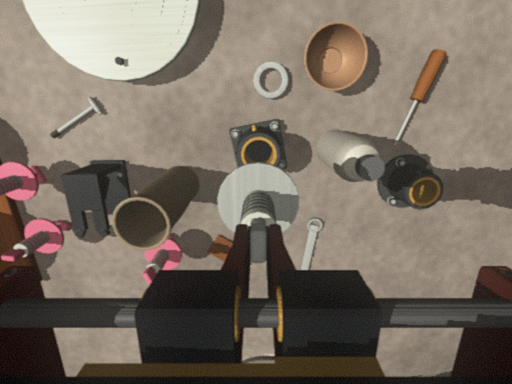

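View pics/side10.png

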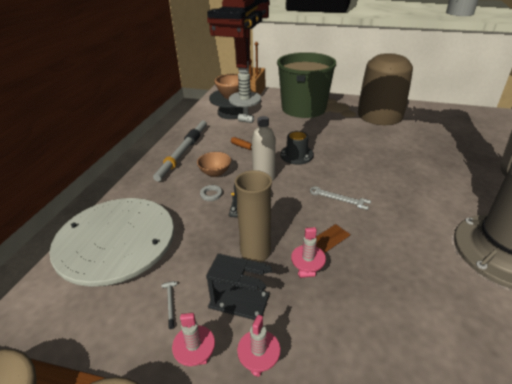

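```bash
cat >> h.py <<'E'
def ring(n,roi,z,lo=(12,110,120),hi=(30,255,255)):
    im=cv2.imread(f'pics/{n}.png'); x0,y0,x1,y1=roi
    h=cv2.cvtColor(im,cv2.COLOR_BGR2HSV); m=cv2.inRange(h,lo,hi); k=np.zeros_like(m);k[y0:y1,x0:x1]=m[y0:y1,x0:x1]
    cs,_=cv2.findContours(k,cv2.RETR_EXTERNAL,cv2.CHAIN_APPROX_NONE); c=max(cs,key=lambda c:cv2.contourArea(cv2.convexHull(c)))
    hp=cv2.convexHull(c)[:,0].astype(float)
    pts=np.array([onz(n,u,v,z)[:2] for u,v in hp])
    s=np.linalg.lstsq(np.c_[2*pts,np.ones(len(pts))],(pts**2).sum(1),rcond=None)[0]
    print(n,'ring',s[:2],'r',np.sqrt(s[2]+s[0]**2+s[1]**2)); return s[:2]
E
python3 - <<'E'
from h import *
ring('wrist10',(230,132,280,172),.076)
ring('scene10',(200,200,242,238),.076)
snap('wrist','wrist11');snap('scene','scene11');snap('side','side11');s=r.get_state(); print(s['tool_pos'],s['time'])
ring('wrist11',(230,132,280,172),.076)
a=cv2.imread('pics/wrist11.png'); b=cv2.imread('pics/scene11.png'); c=cv2.imread('pics/side11.png')
cv2.imwrite('pics/z11.png',np.hstack([cv2.resize(x,(390,390),interpolation=cv2.INTER_CUBIC) for x in (a[150:250,210:310],b[100:165,185:250])]))
cv2.imwrite('pics/z11b.png',np.hstack([cv2.resize(x,(390,390),interpolation=cv2.INTER_CUBIC) for x in (a[140:260,50:170],c[60:130,210:280])]))
E
```

```text
wrist10 ring [ 0.63322818 -0.00299297] r 0.029655090041091098
scene10 ring [ 0.63358956 -0.00218909] r 0.030002844055788656
[ 0.6319439  -0.00172001  0.36721705] 9.2667
wrist11 ring [ 0.63301621 -0.00259762] r 0.029795255797690264
```

View pics/z11.png

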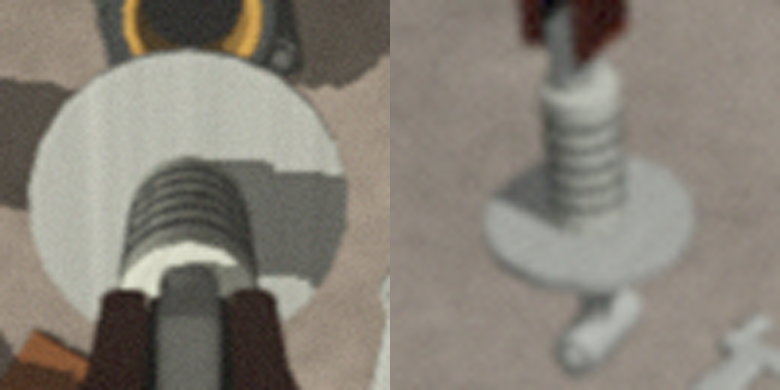

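View pics/z11b.png

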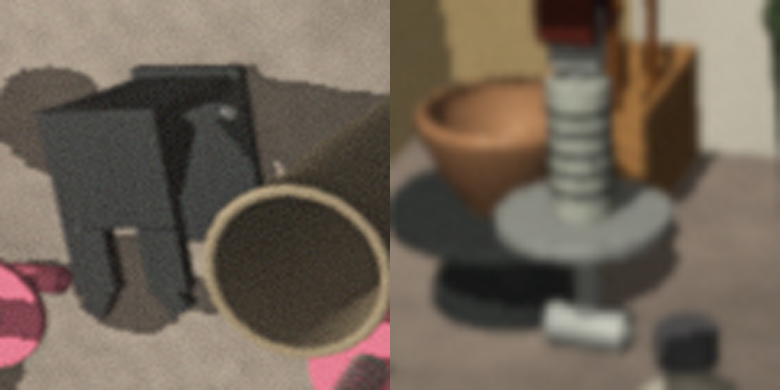

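Run:
```python
from h import *
W=lambda x,y:(210+x/3.9-.4,150+y/3.9-.4)
c=onz('wrist11',*W(188,209),.317);print('collar w',c, onz('wrist11',*W(29,209),.317),onz('wrist11',*W(347,209),.317),onz('wrist11',*W(188,50),.317))
print('collar sc',onz('scene11',218.2-.4,137-.4,.317))
print('side', onz('side11',210+(585-390)/5.57-.4,60+218/5.57-.4,.317))
# key top in side/scene, axis
S=lambda x,y:(50+x/3.25-.4,140+y/3.25-.4)
for k,p in dict(backL=(40,110),backR=(155,108),slotL=(106,230),slotR=(141,230),frontL=(82,318),frontR=(190,306)).items(): print(k,onz('wrist11',*S(*p),.1)[:2].round(4))
# gauge head tri
print('head',tri(ray('scene11',185+(600-390)/6-.4,100+328/6-.4),ray('side11',210+(588-390)/5.57-.4,60+325/5.57-.4)))
print('collar tri',tri(ray('scene11',218.2-.4,137-.4),ray('side11',210+(585-390)/5.57-.4,60+218/5.57-.4)))
```

```text
collar w [ 0.63067122 -0.0011481   0.317     ] [0.63184057 0.03461558 0.317     ] [ 0.62950194 -0.03690964  0.317     ] [ 0.66693446 -0.00233917  0.317     ]
collar sc [0.63579072 0.00163205 0.317     ]
side [0.62822848 0.00556922 0.317     ]
backL [0.6159 0.3206]
backR [0.615  0.2625]
slotL [0.5505 0.3015]
slotR [0.5499 0.2831]
frontL [0.5003 0.3256]
frontR [0.5055 0.2657]
head (array([ 6.31041780e-01, -1.94642925e-04,  2.66932057e-01]), np.float64(0.0007713054650193886))
collar tri (array([ 0.63089763, -0.00158407,  0.31321138]), np.float64(0.0010353684890567255))
```

Call:
{"fn": "drive_tool", "kwargs": {
  "targets": [
    [[0.05,-0.03,-0.5],[0,0,0],1],
    [[0.05,-0.03,-1.1],[0,0,0],1],
    [[0.05,-0.03,-1.7],[0,0,0],1],
    [[0.05,-0.03,-2.3],[0,0,0],1],
    [[0.05,-0.03,-2.9],[0,0,0],1],
    [[0.05,-0.03,-3.5],[0,0,0],1],
    [[0.05,-0.03,-3.9],[0,0,0],1],
    [[0.05,-0.03,-4],[0,0,0],1],
    [[0.05,-0.03,-4],[0,0,0],1],
    [[0.05,-0.03,-4],[0,0,0],1]
  ]
}}

```text
time: 10.1
tool_pos: [0.6348, -0.004, 0.2081]
orientation: [0.001, -0.695, 0.719, -0.0]
contact_force: [0.1, 0.3, -2.9]
opening: 0.0096
```

Run:
```python
from h import *
for n in ('scene','side','wrist'): snap(n,n+'12')
s=r.get_state(); print(s['tool_pos'],s['orientation'],s['opening'],s['contact_force'])
a=cv2.imread('pics/wrist12.png'); b=cv2.imread('pics/scene12.png'); 
cv2.imwrite('pics/z12.png',np.hstack([cv2.resize(x,(390,390),interpolation=cv2.INTER_CUBIC) for x in (a[120:250,190:320],b[155:255,170:270])]))
```

```text
[ 0.63521318 -0.00429175  0.20874585] [ 0.001115   -0.69469518  0.71930289 -0.0008502 ] 0.009717656383578539 [ 0.09684199 -0.08642342 -2.93989459]
```

View pics/z12.png

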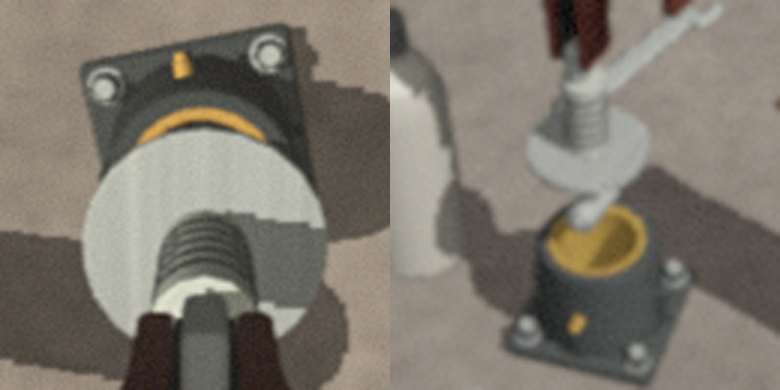

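Call:
{"fn": "drive_tool", "kwargs": {
  "targets": [
    [[-0.03,0.03,0],[0,0,0],1],
    [[-0.03,0.03,0],[0,0,0],1],
    [[-0.03,0.03,-0.1],[0,0,0],1],
    [[-0.03,0.03,-0.2],[0,0,0],1],
    [[-0.03,0.03,-0.3],[0,0,0],1],
    [[-0.03,0.03,-0.3],[0,0,0],1],
    [[-0.03,0.03,-0.3],[0,0,0],1],
    [[-0.03,0.03,-0.3],[0,0,0],1]
  ]
}}

```text
time: 10.92
tool_pos: [0.633, -0.0033, 0.1949]
orientation: [-0.0, -0.695, 0.719, 0.0]
contact_force: [0.1, -0.7, -3.3]
opening: 0.0097
```

Run:
```python
from h import *
for n in ('scene','side','wrist'): snap(n,n+'13')
s=r.get_state(); print(s['tool_pos'],s['orientation'],s['opening'],s['contact_force'])
a=cv2.imread('pics/wrist13.png'); b=cv2.imread('pics/scene13.png'); 
cv2.imwrite('pics/z13.png',np.hstack([cv2.resize(x,(390,390),interpolation=cv2.INTER_CUBIC) for x in (a[120:250,190:320],b[175:250,185:260])]))
```

```text
[ 0.633149   -0.00325253  0.19522252] [ 9.70192046e-05 -6.94623934e-01  7.19373038e-01 -1.16503569e-04] 0.009982140785707017 [-0.93068962  0.67444538 -3.07127535]
```

View pics/z13.png

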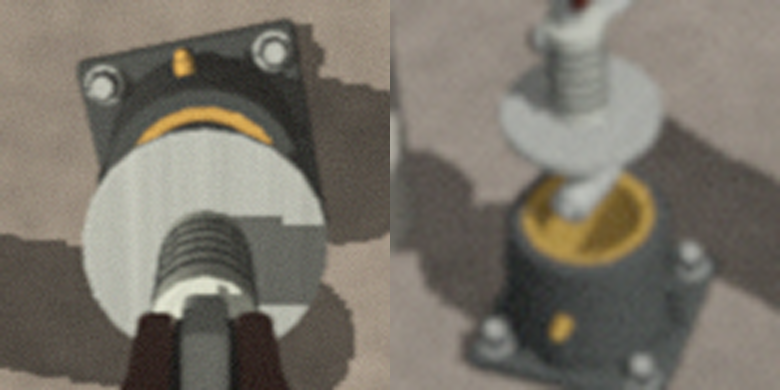

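Run:
```python
from h import *
print('coll',onz('scene13',185+(581-390)/5.2-.4,175+112/5.2-.4,.1454))
ring('scene13',(205,205,242,238),.076)
W=lambda x,y:(190+x/3-.4,120+y/3-.4)
for p in [(83,243),(327,243),(207,129)]: print(onz('wrist13',*W(*p),.1454))
```

```text
coll [ 6.35891096e-01 -4.91021486e-04  1.45400000e-01]
scene13 ring [ 0.63422718 -0.00139541] r 0.029283086356439607
[0.63566473 0.03254374 0.1454    ]
[ 0.63319129 -0.03853872  0.1454    ]
[ 0.66808652 -0.00471502  0.1454    ]
```

Call:
{"fn": "drive_tool", "kwargs": {
  "targets": [
    [[0.01,0,-0.15],[0,0,0],1],
    [[0.01,0,-0.3],[0,0,0],1],
    [[0.01,0,-0.45],[0,0,0],1],
    [[0.01,0,-0.6],[0,0,0],1],
    [[0.01,0,-0.6],[0,0,0],1]
  ]
}}

```text
time: 11.48
tool_pos: [0.6322, -0.0032, 0.1691]
orientation: [-0.001, -0.695, 0.719, 0.001]
contact_force: [-1.3, -0.5, -3.8]
opening: 0.0097
```

Call:
{"fn": "drive_tool", "kwargs": {
  "targets": [
    [[0,0,-0.15],[0,0,0],1],
    [[0,0,-0.3],[0,0,0],1],
    [[0,0,-0.45],[0,0,0],1],
    [[0,0,-0.6],[0,0,0],1],
    [[0,0,-0.75],[0,0,0],1],
    [[0,0,-0.8],[0,0,0],1],
    [[0,0,-0.8],[0,0,0],1],
    [[0,0,-0.8],[0,0,0],1]
  ]
}}

```text
time: 12.15
tool_pos: [0.6334, -0.0032, 0.139]
orientation: [-0.0, -0.695, 0.719, -0.0]
contact_force: [-0.5, 0.4, -3.4]
opening: 0.0101
```

Run:
```python
from h import *
for n in ('scene','side','wrist'): snap(n,n+'14')
s=r.get_state(); print(s['tool_pos'],s['orientation'],s['opening'],s['contact_force'])
a=cv2.imread('pics/wrist14.png'); b=cv2.imread('pics/scene14.png'); 
cv2.imwrite('pics/z14.png',np.hstack([cv2.resize(x,(390,390),interpolation=cv2.INTER_CUBIC) for x in (a[120:250,190:320],b[175:250,185:260])]))
```

```text
[ 0.63372984 -0.00319159  0.13948893] [ 3.08829826e-04 -6.94651869e-01  7.19345969e-01 -2.48781222e-04] 0.009846314052467848 [ 0.1590505   0.12485242 -2.43081881]
```

View pics/z14.png

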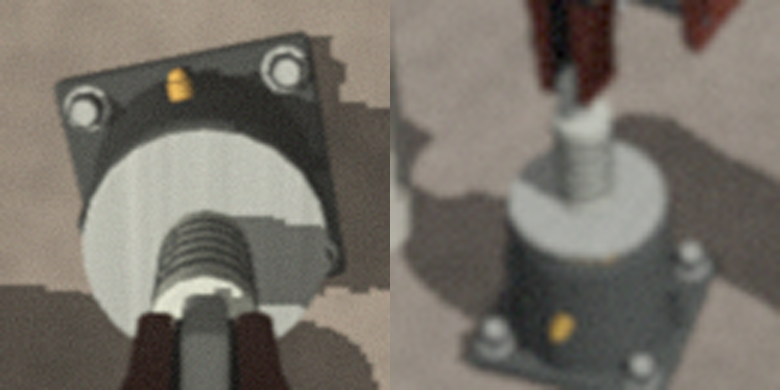

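Call:
{"fn": "drive_tool", "kwargs": {
  "targets": [
    [[0,0,-0.04],[0,0,0],1],
    [[0,0,-0.08],[0,0,0],1],
    [[0,0,-0.12],[0,0,0],1],
    [[0,0,-0.15],[0,0,0],1],
    [[0,0,-0.17],[0,0,0],1],
    [[0,0,-0.17],[0,0,0],1],
    [[0,0,-0.17],[0,0,0],1]
  ]
}}

```text
time: 12.88
tool_pos: [0.6334, -0.0032, 0.1322]
orientation: [-0.0, -0.695, 0.719, 0.0]
contact_force: [-0.4, 0.3, -2.6]
opening: 0.01
```

Call:
{"fn": "drive_tool", "kwargs": {
  "targets": [
    [[0,0,-0.015],[0,0,0],1],
    [[0,0,-0.03],[0,0,0],1],
    [[0,0,-0.03],[0,0,0],1],
    [[0,0,-0.03],[0,0,0],1]
  ]
}}

```text
time: 13.22
tool_pos: [0.6335, -0.0033, 0.1316]
orientation: [0.0, -0.695, 0.719, -0.0]
contact_force: [-2.2, 0.2, 3.4]
opening: 0.0099
```

Call:
{"fn": "drive_tool", "kwargs": {
  "targets": [
    [[0,0,0],[0,0,1],1],
    [[0,0,0],[0,0,2],1],
    [[0,0,0],[0,0,3],1],
    [[0,0,0],[0,0,4],1],
    [[0,0,0],[0,0,5],1],
    [[0,0,0],[0,0,6],1],
    [[0,0,0],[0,0,7],1],
    [[0,0,0],[0,0,8],1],
    [[0,0,0],[0,0,9],1],
    [[0,0,0],[0,0,10],1],
    [[0,0,0],[0,0,11],1],
    [[0,0,0],[0,0,11],1],
    [[0,0,0],[0,0,11],1],
    [[0,0,0],[0,0,11],1]
  ]
}}

```text
time: 14.38
tool_pos: [0.6338, -0.0034, 0.1316]
orientation: [-0.0, 0.948, -0.319, 0.0]
contact_force: [-2.1, -1.0, 3.6]
opening: 0.0096
```

Run:
```python
from h import *
for n in ('scene','side','wrist'): snap(n,n+'15')
s=r.get_state(); print(s['tool_pos'],s['orientation'],s['opening'],s['contact_force'],s['torque'])
a=cv2.imread('pics/wrist15.png'); b=cv2.imread('pics/scene15.png'); 
cv2.imwrite('pics/z15.png',np.hstack([cv2.resize(x,(390,390),interpolation=cv2.INTER_CUBIC) for x in (a[120:250,190:320],b[175:250,185:260])]))
```

```text
[ 0.63381064 -0.00335341  0.1315613 ] [-3.68005936e-05  9.48108065e-01 -3.17947898e-01  4.80614736e-04] 0.009761475925730852 [-1.86131338 -1.59841524  4.10998622] [-0.1965892   0.35238962  0.01544881]
```

View pics/z15.png

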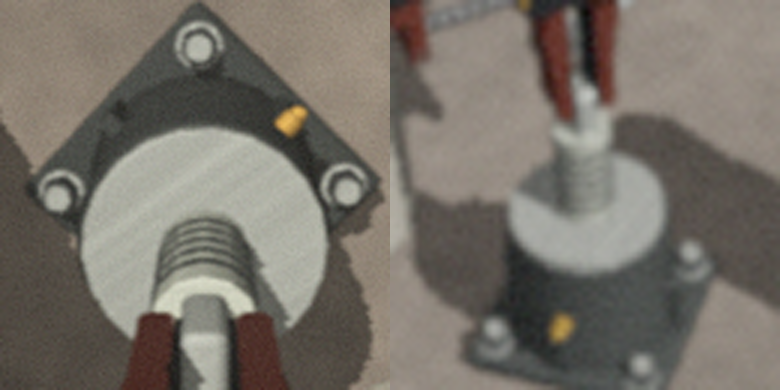

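Call:
{"fn": "drive_tool", "kwargs": {
  "targets": [
    [[0,0,0],[0,0,-1],1],
    [[0,0,0],[0,0,-2],1],
    [[0,0,0],[0,0,-3],1],
    [[0,0,0],[0,0,-4],1],
    [[0,0,0],[0,0,-5],1],
    [[0,0,0],[0,0,-6],1],
    [[0,0,0],[0,0,-7],1],
    [[0,0,0],[0,0,-8],1],
    [[0,0,0],[0,0,-9],1],
    [[0,0,0],[0,0,-10],1],
    [[0,0,0],[0,0,-11],1],
    [[0,0,0],[0,0,-11.3],1],
    [[0,0,0],[0,0,-11.3],1],
    [[0,0,0],[0,0,-11.3],1]
  ]
}}

```text
time: 15.7
tool_pos: [0.6339, -0.0031, 0.1315]
orientation: [0.0, -0.685, 0.729, -0.0]
contact_force: [-1.8, -1.1, 5.7]
opening: 0.01
```

Run:
```python
from h import *
for n in ('scene','side','wrist'): snap(n,n+'16')
s=r.get_state(); print(s['tool_pos'],s['orientation'],s['opening'],s['contact_force'],s['torque'])
a=cv2.imread('pics/wrist16.png'); b=cv2.imread('pics/scene16.png'); 
cv2.imwrite('pics/z16.png',np.hstack([cv2.resize(x,(390,390),interpolation=cv2.INTER_CUBIC) for x in (a[120:250,190:320],b[175:250,185:260])]))
```

```text
[ 0.63389578 -0.00313045  0.13154622] [ 3.65023721e-04 -6.84983504e-01  7.28558372e-01 -4.06373445e-04] 0.009754938435303374 [-1.2660588  -0.6926671   5.75536684] [-0.06456942  0.35955637 -0.02301252]
```

View pics/z16.png

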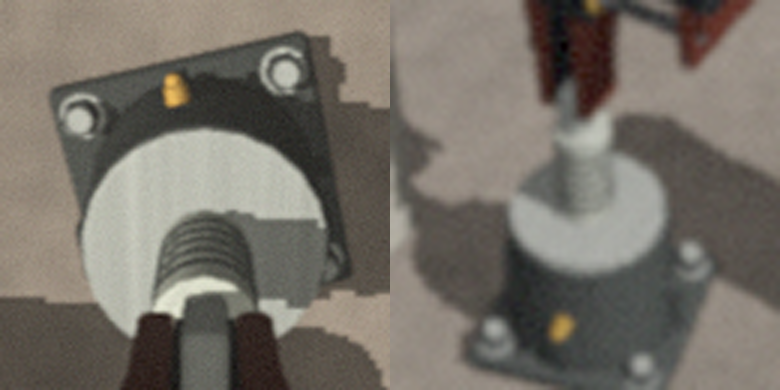

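Call:
{"fn": "drive_tool", "kwargs": {
  "targets": [
    [[0,0,0.1],[0,0,0],1],
    [[0,0,0.2],[0,0,0],1],
    [[0,0,0.35],[0,0,0],1],
    [[0,0,0.5],[0,0,0],1],
    [[0,0,0.7],[0,0,0],1],
    [[0,0,0.9],[0,0,0],1],
    [[0,0,1.1],[0,0,0],1],
    [[0,0,1.4],[0,0,0],1],
    [[0,0,1.7],[0,0,0],1],
    [[0,0,2.1],[0,0,0],1],
    [[0,0,2.6],[0,0,0],1],
    [[0,0,3.2],[0,0,0],1],
    [[0,0,3.9],[0,0,0],1],
    [[0,0,4.6],[0,0,0],1],
    [[0,0,5.3],[0,0,0],1],
    [[0,0,5.8],[0,0,0],1],
    [[0,0,5.9],[0,0,0],1],
    [[0,0,5.9],[0,0,0],1]
  ]
}}

```text
time: 17.35
tool_pos: [0.634, -0.0035, 0.3693]
orientation: [0.002, -0.685, 0.728, -0.001]
contact_force: [0.0, 0.0, -3.7]
opening: 0.0097
```

Run:
```python
from h import *
for n in ('scene','side','wrist'): snap(n,n+'17')
s=r.get_state(); print(s['tool_pos'],s['orientation'],s['opening'],s['contact_force'],s['torque'])
b=cv2.imread('pics/scene17.png'); c=cv2.imread('pics/side17.png')
cv2.imwrite('pics/z17.png',np.hstack([cv2.resize(x,(390,390),interpolation=cv2.INTER_CUBIC) for x in (b[100:165,185:250],c[60:130,210:280])]))
```

```text
[ 0.63246576 -0.00312006  0.36534713] [-0.00114803 -0.68518875  0.72836406  0.00092482] 0.010165269041725608 [-0.07789662 -0.32400506 -2.91779973] [0.06882763 0.12760163 0.04420428]
```

View pics/z17.png

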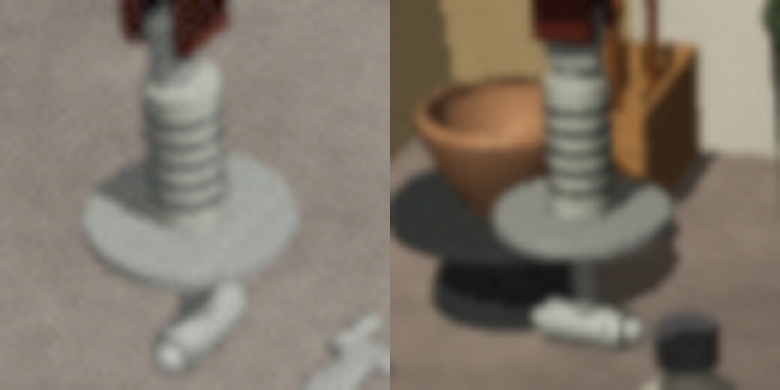

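View pics/wrist17.png

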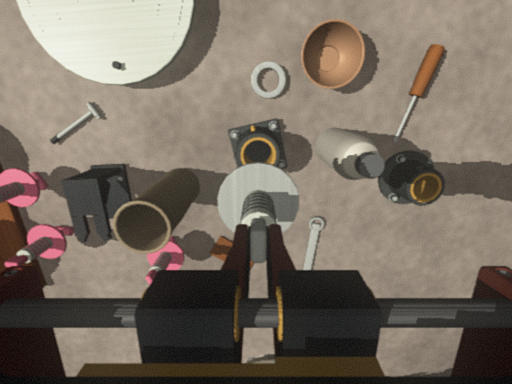

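Call:
{"fn": "drive_tool", "kwargs": {
  "targets": [
    [[-0.1,0.2,0],[0,0,0.3],1],
    [[-0.4,0.7,0],[0,0,0.3],1],
    [[-0.8,1.4,0],[0,0,0.3],1],
    [[-1.2,2.1,0],[0,0,0.3],1],
    [[-1.6,2.8,0],[0,0,0.3],1],
    [[-2.0,3.5,0],[0,0,0.3],1],
    [[-2.4,4.2,0],[0,0,0.3],1],
    [[-2.8,4.9,0],[0,0,0.3],1],
    [[-3.2,5.6,0],[0,0,0.3],1],
    [[-3.6,6.3,0],[0,0,0.3],1],
    [[-4.0,7.0,0],[0,0,0.3],1],
    [[-4.3,7.4,0],[0,0,0.3],1],
    [[-4.4,7.55,0],[0,0,0.3],1],
    [[-4.4,7.55,0],[0,0,0.3],1],
    [[-4.4,7.55,0],[0,0,0.3],1]
  ]
}}

```text
time: 18.75
tool_pos: [0.4576, 0.2979, 0.3664]
orientation: [-0.001, -0.695, 0.719, -0.0]
contact_force: [-0.2, -1.1, -3.0]
opening: 0.01
```

Run:
```python
from h import *
for n in ('wrist','scene','side'): snap(n,n+'18')
s=r.get_state(); print(s['tool_pos'],s['orientation'],s['opening'],s['contact_force'],s['torque'])
a=cv2.imread('pics/wrist18.png'); b=cv2.imread('pics/scene18.png'); c=cv2.imread('pics/side18.png')
cv2.imwrite('pics/z18.png',np.hstack([cv2.resize(x,(390,390),interpolation=cv2.INTER_CUBIC) for x in (b[205:285,320:400],c[240:320,200:280])]))
```

```text
[0.45848595 0.29697536 0.36691014] [-2.04358389e-04 -6.93596871e-01  7.20363256e-01 -3.44508825e-04] 0.00978203868325312 [-0.21515376  0.52595846 -3.46793574] [0.02799954 0.06198666 0.00674535]
```

View pics/z18.png

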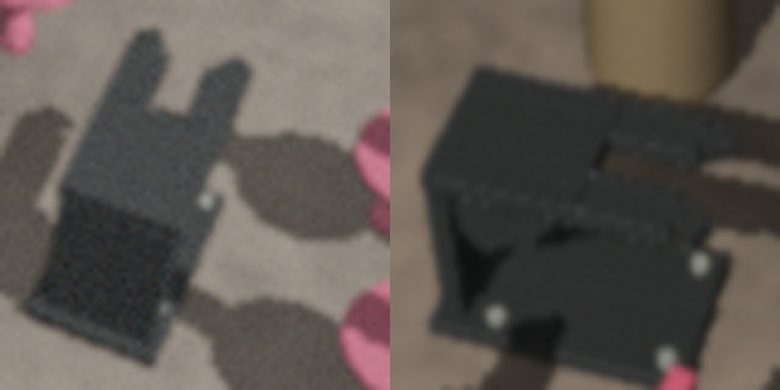

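View pics/wrist18.png

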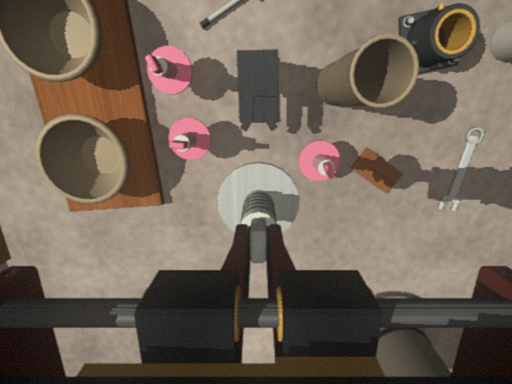

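Run:
```python
from h import *
a=cv2.imread('pics/wrist18.png')[45:135,215:305]
a=cv2.convertScaleAbs(a,alpha=1.8)
cv2.imwrite('pics/z18w.png',cv2.resize(a,(600,600),interpolation=cv2.INTER_CUBIC))
```

```text
(no output)
```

View pics/z18w.png

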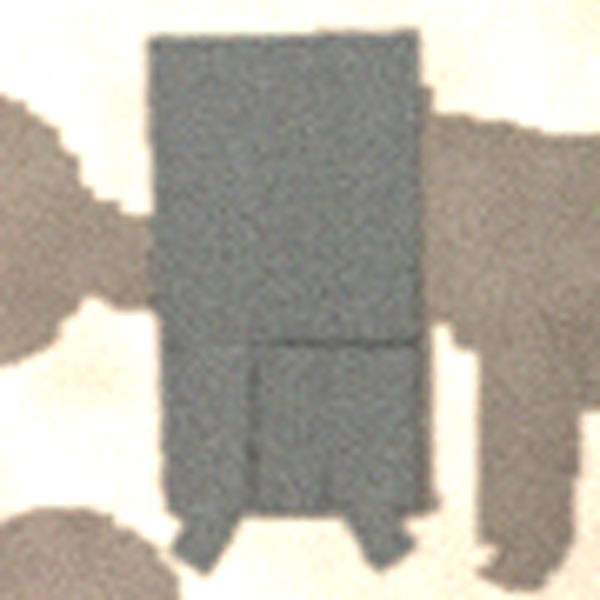

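Run:
```python
from h import *
W=lambda x,y:(215+x/6.667-.4,45+y/6.667-.4)
P={'inner':(290,342),'slotL':(252,430),'slotR':(328,430),'edgeL':(160,430),'edgeR':(418,340),'edgeL2':(158,340),'backL':(150,38),'backR':(418,32),'tipL':(207,572),'tipR':(380,568),'tineLout':(172,548),'tineRout':(412,545)}
for k,p in P.items(): print(k,onz('wrist18',*W(*p),.1)[:2].round(4))
# scene/side
B=lambda x,y:(320+x/4.875-.4,205+y/4.875-.4); C=lambda x,y:(200+(x-390)/4.875-.4,240+y/4.875-.4)
for k,p in {'innL':(147,105),'innR':(192,118),'tipL':(148,32),'tipR':(235,65)}.items(): print('sc',k,onz('scene18',*B(*p),.1)[:2].round(4))
for k,p in {'inn far':(612,140),'inn near':(588,178)}.items(): print('sd',k,onz('side18',*C(*p),.1)[:2].round(4))
# collar of gauge in wrist18
print(onz('wrist18',258.5,199.5,.317))
```

```text
inner [0.5512 0.2941]
slotL [0.5324 0.3035]
slotR [0.5318 0.2861]
edgeL [0.5331 0.3246]
edgeR [0.5507 0.2652]
edgeL2 [0.5527 0.324 ]
backL [0.6145 0.3223]
backR [0.6137 0.2643]
tipL [0.5009 0.3153]
tipR [0.5004 0.2748]
tineLout [0.5066 0.3232]
tineRout [0.5054 0.2672]
sc innL [0.5517 0.2864]
sc innR [0.5501 0.3077]
sc tipL [0.5062 0.2724]
sc tipR [0.5086 0.3163]
sd inn far [0.5476 0.2879]
sd inn near [0.5509 0.3081]
[0.45990506 0.29752438 0.317     ]
```

Call:
{"fn": "drive_tool", "kwargs": {
  "targets": [
    [[-0.05,-0.03,-0.6],[0,0,0],1],
    [[-0.05,-0.03,-1.3],[0,0,0],1],
    [[-0.05,-0.03,-2.0],[0,0,0],1],
    [[-0.05,-0.03,-2.7],[0,0,0],1],
    [[-0.05,-0.03,-3.4],[0,0,0],1],
    [[-0.05,-0.03,-4.1],[0,0,0],1],
    [[-0.05,-0.03,-4.7],[0,0,0],1],
    [[-0.05,-0.03,-5.1],[0,0,0],1],
    [[-0.05,-0.03,-5.2],[0,0,0],1],
    [[-0.05,-0.03,-5.2],[0,0,0],1],
    [[-0.05,-0.03,-5.2],[0,0,0],1]
  ]
}}

```text
time: 19.82
tool_pos: [0.4565, 0.2974, 0.16]
orientation: [0.001, -0.694, 0.72, -0.0]
contact_force: [-0.2, -0.1, -2.7]
opening: 0.0097
```

Run:
```python
from h import *
for n in ('scene','side','wrist'): snap(n,n+'19')
s=r.get_state(); print(s['tool_pos'],s['orientation'],s['opening'],s['contact_force'],s['torque'])
a=cv2.imread('pics/wrist19.png'); b=cv2.imread('pics/scene19.png'); c=cv2.imread('pics/side19.png')
cv2.imwrite('pics/z19.png',np.hstack([cv2.resize(x,(390,390),interpolation=cv2.INTER_CUBIC) for x in (b[165:265,320:420],c[220:320,200:300])]))
a=cv2.convertScaleAbs(a[60:240,170:350],alpha=1.5)
cv2.imwrite('pics/z19w.png',cv2.resize(a,(600,600),interpolation=cv2.INTER_CUBIC))
```

```text
[0.45646475 0.29807777 0.16055446] [ 1.36003360e-03 -6.94502533e-01  7.19488962e-01 -1.24979395e-04] 0.010177552936857496 [-0.27716594  0.06187009 -3.17407134] [ 0.10334913  0.08731186 -0.02149378]
```

View pics/z19.png

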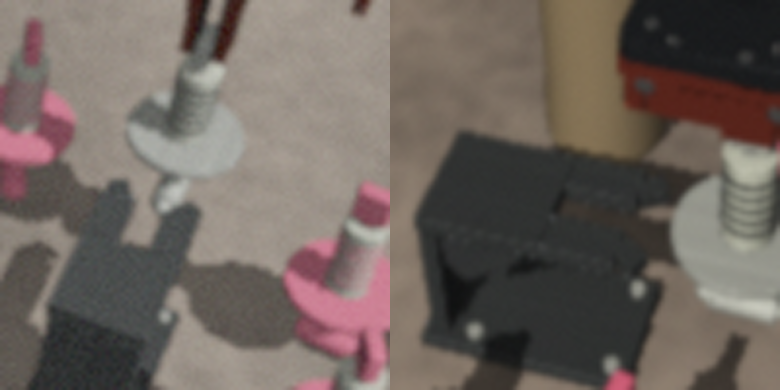

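View pics/z19w.png

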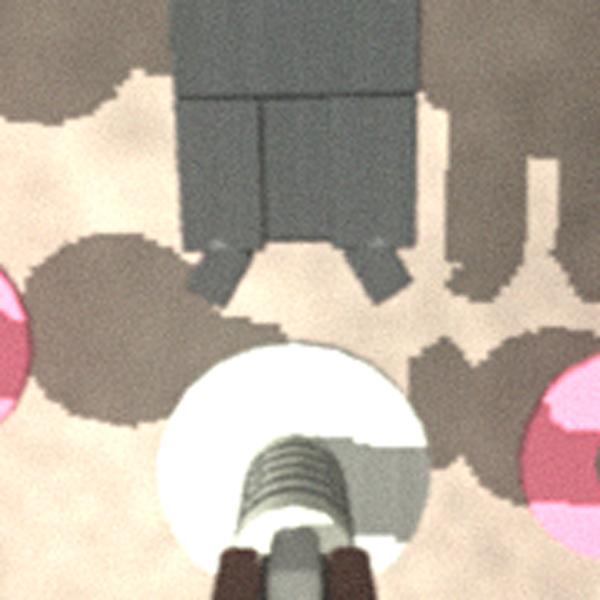

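Call:
{"fn": "drive_tool", "kwargs": {
  "targets": [
    [[0.1,-0.045,0],[0,0,0],1],
    [[0.25,-0.045,0],[0,0,0],1],
    [[0.4,-0.045,0],[0,0,0],1],
    [[0.5,-0.045,0],[0,0,0],1],
    [[0.5,-0.045,0],[0,0,0],1],
    [[0.5,-0.045,0],[0,0,0],1],
    [[0.5,-0.045,0],[0,0,0],1]
  ]
}}

```text
time: 20.55
tool_pos: [0.4752, 0.2958, 0.1589]
orientation: [-0.0, -0.695, 0.719, 0.0]
contact_force: [-0.2, -0.3, -2.5]
opening: 0.01
```

Run:
```python
from h import *
for n in ('wrist','wrist'): snap(n,n+'20')
s=r.get_state(); print(s['tool_pos'],s['orientation'],s['contact_force'])
a=cv2.imread('pics/wrist20.png')
a=cv2.convertScaleAbs(a[60:240,170:350],alpha=1.5)
cv2.imwrite('pics/z20w.png',cv2.resize(a,(600,600),interpolation=cv2.INTER_CUBIC))
```

```text
[0.47508644 0.29585885 0.15896078] [-1.91638850e-04 -6.94773494e-01  7.19228579e-01  7.33057327e-05] [ 0.15901853 -0.51409272 -4.11417632]
```

View pics/z20w.png

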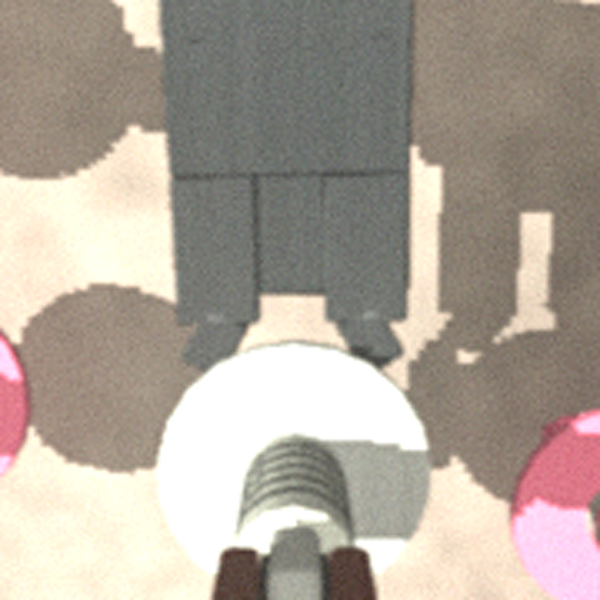

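Call:
{"fn": "drive_tool", "kwargs": {
  "targets": [
    [[0.2,0,0],[0,0,0],1],
    [[0.4,0,0],[0,0,0],1],
    [[0.6,-0.01,0],[0,0,0],1],
    [[0.8,-0.01,0],[0,0,0],1],
    [[1.0,-0.01,0],[0,0,0],1],
    [[1.0,-0.01,0],[0,0,0],1],
    [[1.0,-0.01,0],[0,0,0],1]
  ]
}}

```text
time: 21.23
tool_pos: [0.5159, 0.2951, 0.1588]
orientation: [-0.0, -0.694, 0.72, -0.0]
contact_force: [-0.2, -0.7, -3.5]
opening: 0.0098
```

Call:
{"fn": "drive_tool", "kwargs": {
  "targets": [
    [[0.15,0,0],[0,0,0],1],
    [[0.3,0,0],[0,0,0],1],
    [[0.45,0,0],[0,0,0],1],
    [[0.6,0,0],[0,0,0],1],
    [[0.68,0,0],[0,0,0],1],
    [[0.68,0,0],[0,0,0],1],
    [[0.68,0,0],[0,0,0],1]
  ]
}}

```text
time: 21.82
tool_pos: [0.5427, 0.2953, 0.1589]
orientation: [-0.0, -0.695, 0.719, 0.0]
contact_force: [0.8, 0.3, -2.4]
opening: 0.0097
```

Run:
```python
from h import *
for n in ('scene','side','wrist'): snap(n,n+'21')
s=r.get_state(); print(s['tool_pos'],s['orientation'],s['opening'],s['contact_force'])
a=cv2.imread('pics/wrist21.png'); b=cv2.imread('pics/scene21.png'); c=cv2.imread('pics/side21.png')
cv2.imwrite('pics/z21.png',np.hstack([cv2.resize(x,(390,390),interpolation=cv2.INTER_CUBIC) for x in (b[165:265,320:420],c[220:320,190:290])]))
```

```text
[0.54226347 0.29549601 0.15901546] [-1.35953924e-04 -6.94762771e-01  7.19238947e-01  1.00354601e-04] 0.009919298536023285 [-0.42908338  1.04706545 -3.36839507]
```

View pics/z21.png

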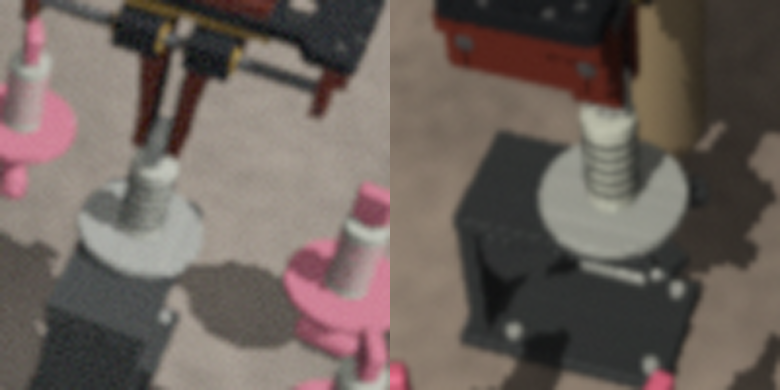

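Call:
{"fn": "drive_tool", "kwargs": {
  "targets": [
    [[0,0,-0.03],[0,0,0],1],
    [[0,0,-0.06],[0,0,0],1],
    [[0,0,-0.08],[0,0,0],1],
    [[0,0,-0.08],[0,0,0],1],
    [[0,0,-0.08],[0,0,0],1]
  ]
}}

```text
time: 22.38
tool_pos: [0.5426, 0.2954, 0.1558]
orientation: [-0.0, -0.695, 0.719, -0.0]
contact_force: [0.2, 0.7, -2.6]
opening: 0.0097
```

Call:
{"fn": "drive_tool", "kwargs": {
  "targets": [
    [[0,0,-0.01],[0,0,0],1],
    [[0,0,-0.02],[0,0,0],1],
    [[0,0,-0.02],[0,0,0],1],
    [[0,0,-0.02],[0,0,0],1]
  ]
}}

```text
time: 22.72
tool_pos: [0.5427, 0.2955, 0.1556]
orientation: [0.0, -0.695, 0.719, 0.0]
contact_force: [-3.0, -1.2, 4.2]
opening: 0.0098
```

Call:
{"fn": "drive_tool", "kwargs": {
  "targets": [
    [[0,0,0.01],[0,0,0],0.85],
    [[0,0,0.01],[0,0,0],0.8],
    [[0,0,0.01],[0,0,0],0.7],
    [[0,0,0.01],[0,0,0],0.7],
    [[0,0,0.01],[0,0,0],0.7],
    [[0,0,0.01],[0,0,0],0.7],
    [[0,0,0.3],[0,0,0],0.7],
    [[0,0,0.7],[0,0,0],0.7],
    [[0,0,1.3],[0,0,0],0.7],
    [[0,0,2.0],[0,0,0],0.5],
    [[0,0,3.0],[0,0,0],0.3],
    [[0,0,4.0],[0,0,0],0],
    [[0,0,5.0],[0,0,0],0],
    [[0,0,5.5],[0,0,0],0],
    [[0,0,5.5],[0,0,0],0],
    [[0,0,5.5],[0,0,0],0]
  ]
}}

```text
time: 24.05
tool_pos: [0.5431, 0.2956, 0.3771]
orientation: [0.002, -0.695, 0.719, -0.0]
contact_force: [0.6, -0.7, -0.3]
opening: 0.0693
```

Run:
```python
from h import *
for n in ('scene','side','wrist'): snap(n,n+'22')
s=r.get_state(); print(s['tool_pos'],s['opening'],s['contact_force'])
a=cv2.imread('pics/wrist22.png'); b=cv2.imread('pics/scene22.png'); c=cv2.imread('pics/side22.png')
cv2.imwrite('pics/z22.png',np.hstack([cv2.resize(x,(390,390),interpolation=cv2.INTER_CUBIC) for x in (b[165:265,310:410],c[220:320,190:290])]))
cv2.imwrite('pics/z22w.png',cv2.resize(a[90:190,215:315],(600,600),interpolation=cv2.INTER_CUBIC))
```

```text
[0.54185436 0.29503012 0.37354855] 0.08153174613150026 [ 0.28815601  0.35218075 -0.83185835]
```

View pics/z22.png

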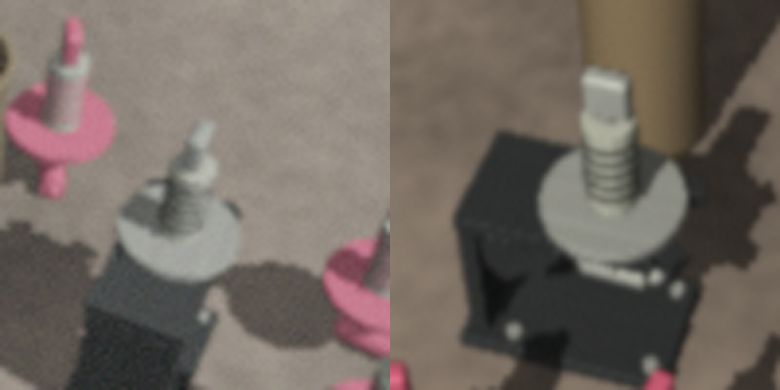

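View pics/z22w.png

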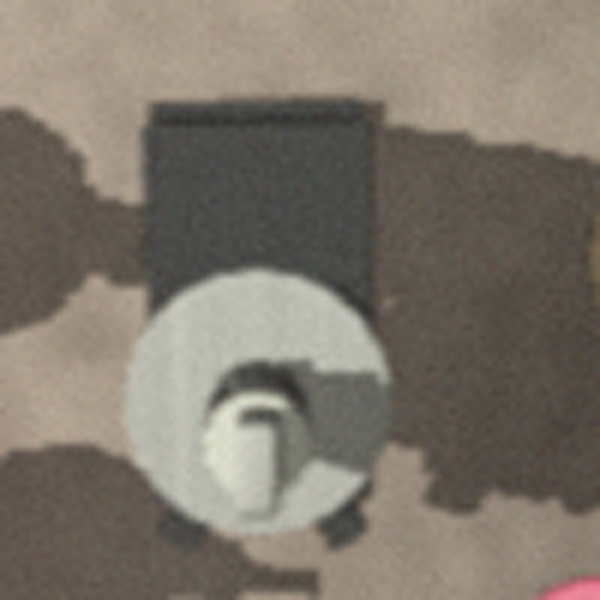

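View pics/scene22.png

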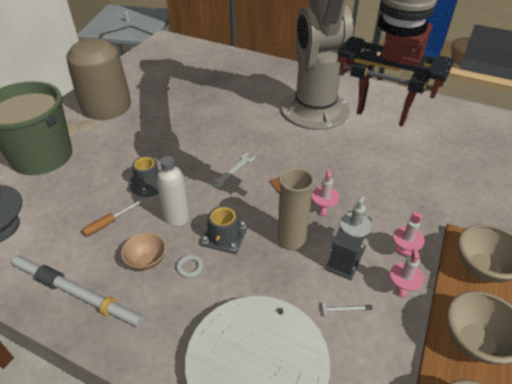

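Run:
```python
from h import *
W=lambda x,y:(215+x/6-.4,90+y/6-.4)
print('collar',onz('wrist22',*W(257,402),.106),onz('scene22',310+180/3.9-.4,165+230/3.9-.4,.106))
for p in [(267,418),(256,515)]: print('key mid',onz('wrist22',*W(*p),.187))
d=cv2.absdiff(cv2.imread('pics/scene1.png'),cv2.imread('pics/scene22.png')).max(2)
cs,_=cv2.findContours((cv2.GaussianBlur(d,(5,5),0)>30).astype(np.uint8),cv2.RETR_EXTERNAL,cv2.CHAIN_APPROX_NONE)
print([cv2.boundingRect(c) for c in cs if cv2.contourArea(c)>4])
s=r.get_state();print(s['tool_pos'],s['time'])
```

```text
collar [0.54278918 0.29569644 0.106     ] [0.54358593 0.29710715 0.106     ]
key mid [0.55367553 0.29311796 0.187     ]
key mid [0.53169867 0.29632436 0.187     ]
[(429, 93, 7, 6), (439, 83, 4, 4), (423, 78, 11, 14), (435, 76, 9, 4), (384, 73, 38, 54), (339, 73, 5, 3), (347, 69, 23, 46), (406, 62, 10, 3), (424, 59, 8, 9), (352, 56, 69, 23), (424, 52, 28, 6), (376, 49, 6, 8), (378, 42, 6, 4), (344, 34, 29, 10), (380, 26, 46, 11), (383, 12, 50, 17), (387, 2, 48, 9), (415, 0, 11, 2)]
[0.54185436 0.29503012 0.37354855] 24.2
```

```bash
python3 -c "
from rig import r
print(r.job_done())"
```

```text
the job is handed in; nothing more can be done
None
```

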